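# Lock the rotor nuts on their service stands

## Task

Three or four centrifuge rotors stand on the bench, each held by a slotted brass nut. On every one, tighten the nut (clockwise seen from above) just to the next slot that lines up with the spindle's cross hole, not back and not on to a later slot, then push an orange-headed locking pin through slot and hole from the side with the red dot until its head sits flat against the nut, and let go. A spare pin may stay on the bench; do not disturb the bottles, timer, tape and carton.

Things in the scene. Friction and masses are not known exactly. Their poses are not given: they have to be found in the camera images.
- stand_a: Heavy service stand A (3 kg, not fixed): dark foot 110 mm across, 10 mm thick; blue rotor disc 86 mm across, top at z = 38 mm; 38 mm wide aluminium collar up to 46; brass slotted hex nut, 42 mm across flats, from 46 to 84; in its middle the 23 mm steel spindle up to 88. Origin: on the table, on the spindle axis; z up, x along the cross hole. Three or four stands are present; an absent one reads None.
- hole_a (a point): Centre of the cross hole of stand A's spindle, on its axis, 72 mm above the table; hole 10 mm wide and high, through along x. The pin enters from the -x side, moving along +x. A red line on the spindle's end lies along the hole, its red dot at the entry (-x) side. The nut's flats are 21 mm from this point.
- nut_a (a joint): Angle of nut A, rad, growing clockwise seen from above (tightening). Slots line up with the cross hole at multiples of 1.047 (60 degrees). Starts at 0.2 to 0.75, so the next slot is at 1.047. Takes 0.15 N m to turn, stays where left. The flats face, as angles about world z, the stand's yaw minus this value plus multiples of 60 degrees.
- stand_b: Heavy service stand B (3 kg, not fixed): dark foot 110 mm across, 10 mm thick; blue rotor disc 86 mm across, top at z = 38 mm; 38 mm wide aluminium collar up to 46; brass slotted hex nut, 42 mm across flats, from 46 to 84; in its middle the 23 mm steel spindle up to 88. Origin: on the table, on the spindle axis; z up, x along the cross hole. Three or four stands are present; an absent one reads None.
- hole_b (a point): Centre of the cross hole of stand B's spindle, on its axis, 72 mm above the table; hole 10 mm wide and high, through along x. The pin enters from the -x side, moving along +x. A red line on the spindle's end lies along the hole, its red dot at the entry (-x) side. The nut's flats are 21 mm from this point.
- nut_b (a joint): Angle of nut B, rad, growing clockwise seen from above (tightening). Slots line up with the cross hole at multiples of 1.047 (60 degrees). Starts at 0.2 to 0.75, so the next slot is at 1.047. Takes 0.15 N m to turn, stays where left. The flats face, as angles about world z, the stand's yaw minus this value plus multiples of 60 degrees.
- stand_c: Heavy service stand C (3 kg, not fixed): dark foot 110 mm across, 10 mm thick; blue rotor disc 86 mm across, top at z = 38 mm; 38 mm wide aluminium collar up to 46; brass slotted hex nut, 42 mm across flats, from 46 to 84; in its middle the 23 mm steel spindle up to 88. Origin: on the table, on the spindle axis; z up, x along the cross hole. Three or four stands are present; an absent one reads None.
- hole_c (a point): Centre of the cross hole of stand C's spindle, on its axis, 72 mm above the table; hole 10 mm wide and high, through along x. The pin enters from the -x side, moving along +x. A red line on the spindle's end lies along the hole, its red dot at the entry (-x) side. The nut's flats are 21 mm from this point.
- nut_c (a joint): Angle of nut C, rad, growing clockwise seen from above (tightening). Slots line up with the cross hole at multiples of 1.047 (60 degrees). Starts at 0.2 to 0.75, so the next slot is at 1.047. Takes 0.15 N m to turn, stays where left. The flats face, as angles about world z, the stand's yaw minus this value plus multiples of 60 degrees.
- stand_d: Heavy service stand D (3 kg, not fixed): dark foot 110 mm across, 10 mm thick; blue rotor disc 86 mm across, top at z = 38 mm; 38 mm wide aluminium collar up to 46; brass slotted hex nut, 42 mm across flats, from 46 to 84; in its middle the 23 mm steel spindle up to 88. Origin: on the table, on the spindle axis; z up, x along the cross hole. Three or four stands are present; an absent one reads None.
- hole_d (a point): Centre of the cross hole of stand D's spindle, on its axis, 72 mm above the table; hole 10 mm wide and high, through along x. The pin enters from the -x side, moving along +x. A red line on the spindle's end lies along the hole, its red dot at the entry (-x) side. The nut's flats are 21 mm from this point.
- nut_d (a joint): Angle of nut D, rad, growing clockwise seen from above (tightening). Slots line up with the cross hole at multiples of 1.047 (60 degrees). Starts at 0.2 to 0.75, so the next slot is at 1.047. Takes 0.15 N m to turn, stays where left. The flats face, as angles about world z, the stand's yaw minus this value plus multiples of 60 degrees.
- pin_1: Loose locking pin 1 (70 g, all alike): orange square head 28 x 28 mm, 24 mm long, with a 9 mm blunt cone behind; steel shank 8 mm thick, 52 mm long. Origin: on the axis at the face of the head where the shank begins; x towards the tip, so the head spans x = -24 to 0 mm. Lies level on any side of its head, axis 14 mm up. Seated: origin 21 mm before the hole's centre, on its axis.
- pin_2: Loose locking pin 2 (70 g, all alike): orange square head 28 x 28 mm, 24 mm long, with a 9 mm blunt cone behind; steel shank 8 mm thick, 52 mm long. Origin: on the axis at the face of the head where the shank begins; x towards the tip, so the head spans x = -24 to 0 mm. Lies level on any side of its head, axis 14 mm up. Seated: origin 21 mm before the hole's centre, on its axis.
- pin_3: Loose locking pin 3 (70 g, all alike): orange square head 28 x 28 mm, 24 mm long, with a 9 mm blunt cone behind; steel shank 8 mm thick, 52 mm long. Origin: on the axis at the face of the head where the shank begins; x towards the tip, so the head spans x = -24 to 0 mm. Lies level on any side of its head, axis 14 mm up. Seated: origin 21 mm before the hole's centre, on its axis.
- pin_4: Loose locking pin 4 (70 g, all alike): orange square head 28 x 28 mm, 24 mm long, with a 9 mm blunt cone behind; steel shank 8 mm thick, 52 mm long. Origin: on the axis at the face of the head where the shank begins; x towards the tip, so the head spans x = -24 to 0 mm. Lies level on any side of its head, axis 14 mm up. Seated: origin 21 mm before the hole's centre, on its axis.
- amber_bottle: Bystander, loose: amber reagent bottle with red cap, 60 mm wide, 111 mm tall; origin at the centre of its underside.
- small_bottle: Bystander, loose: amber reagent bottle with black cap, 48 mm wide, 91 mm tall; origin at the centre of its underside.
- timer: Bystander, loose: white digital timer, 62 x 62 x 20 mm; origin at the centre of its underside.
- tape: Bystander, loose: roll of green tape, 78 mm wide, 20 mm tall; origin at the centre of its underside.
- carton: Bystander, loose: white carton, 45 x 85 x 30 mm; origin at the centre of its underside.
- nut_a_centre (a point): Centre of stand A's nut on its axis, 65 mm above the table. All nuts are alike: each has a slot 12 mm wide down the middle of each flat, open at the top, 17 mm deep (z = 67 to 84 mm); solid below that. Turn it from above by two opposite flats. This frame turns with the nut: its x axis is square to a flat and in line with a slot.
- pc_tower: Black computer tower, fixed, 420 mm deep (x), 170 mm wide, 375 mm tall; origin under its centre. Its front stands about 0.58 m ahead of the robot base; the tall instrument stack to its right begins slightly farther back. Keep arm and gripper clear of both, passing on a smaller radius.
- pin_1_tip (a point): Point of pin 1 (all pins are alike), 52 mm from the head's face; the last 9 mm taper from 8 to 4 mm. Seated, it stands out 10 mm beyond the nut's far side.

How it is judged:
At the end, for the whole second after the job is handed in: On every stand present the nut reads 1.047 within 0.1 rad and one of the pins is seated: its origin 17 to 25 mm before the spindle axis on the red-dot side, within 4 mm sideways and 5 mm in height of the hole's centre line, parallel to the hole within 0.12 rad, at rest and released (value of joint nut_a between 0.9472 and 1.1472 rad and ((x of pin_1 in the frame of stand_a between -0.025 and -0.017 m and y of pin_1 in the frame of stand_a between -0.004 and 0.004 m and z of pin_1 in the frame of stand_a between 0.067 and 0.077 m and angle between the x axis of pin_1 and the x axis of stand_a, either way round below 0.12 rad and linear speed of pin_1 below 0.02 m/s) or (x of pin_2 in the frame of stand_a between -0.025 and -0.017 m and y of pin_2 in the frame of stand_a between -0.004 and 0.004 m and z of pin_2 in the frame of stand_a between 0.067 and 0.077 m and angle between the x axis of pin_2 and the x axis of stand_a, either way round below 0.12 rad and linear speed of pin_2 below 0.02 m/s) or (x of pin_3 in the frame of stand_a between -0.025 and -0.017 m and y of pin_3 in the frame of stand_a between -0.004 and 0.004 m and z of pin_3 in the frame of stand_a between 0.067 and 0.077 m and angle between the x axis of pin_3 and the x axis of stand_a, either way round below 0.12 rad and linear speed of pin_3 below 0.02 m/s) or (x of pin_4 in the frame of stand_a between -0.025 and -0.017 m and y of pin_4 in the frame of stand_a between -0.004 and 0.004 m and z of pin_4 in the frame of stand_a between 0.067 and 0.077 m and angle between the x axis of pin_4 and the x axis of stand_a, either way round below 0.12 rad and linear speed of pin_4 below 0.02 m/s)) and value of joint nut_b between 0.9472 and 1.1472 rad and ((x of pin_1 in the frame of stand_b between -0.025 and -0.017 m and y of pin_1 in the frame of stand_b between -0.004 and 0.004 m and z of pin_1 in the frame of stand_b between 0.067 and 0.077 m and angle between the x axis of pin_1 and the x axis of stand_b, either way round below 0.12 rad and linear speed of pin_1 below 0.02 m/s) or (x of pin_2 in the frame of stand_b between -0.025 and -0.017 m and y of pin_2 in the frame of stand_b between -0.004 and 0.004 m and z of pin_2 in the frame of stand_b between 0.067 and 0.077 m and angle between the x axis of pin_2 and the x axis of stand_b, either way round below 0.12 rad and linear speed of pin_2 below 0.02 m/s) or (x of pin_3 in the frame of stand_b between -0.025 and -0.017 m and y of pin_3 in the frame of stand_b between -0.004 and 0.004 m and z of pin_3 in the frame of stand_b between 0.067 and 0.077 m and angle between the x axis of pin_3 and the x axis of stand_b, either way round below 0.12 rad and linear speed of pin_3 below 0.02 m/s) or (x of pin_4 in the frame of stand_b between -0.025 and -0.017 m and y of pin_4 in the frame of stand_b between -0.004 and 0.004 m and z of pin_4 in the frame of stand_b between 0.067 and 0.077 m and angle between the x axis of pin_4 and the x axis of stand_b, either way round below 0.12 rad and linear speed of pin_4 below 0.02 m/s)) and value of joint nut_c between 0.9472 and 1.1472 rad and ((x of pin_1 in the frame of stand_c between -0.025 and -0.017 m and y of pin_1 in the frame of stand_c between -0.004 and 0.004 m and z of pin_1 in the frame of stand_c between 0.067 and 0.077 m and angle between the x axis of pin_1 and the x axis of stand_c, either way round below 0.12 rad and linear speed of pin_1 below 0.02 m/s) or (x of pin_2 in the frame of stand_c between -0.025 and -0.017 m and y of pin_2 in the frame of stand_c between -0.004 and 0.004 m and z of pin_2 in the frame of stand_c between 0.067 and 0.077 m and angle between the x axis of pin_2 and the x axis of stand_c, either way round below 0.12 rad and linear speed of pin_2 below 0.02 m/s) or (x of pin_3 in the frame of stand_c between -0.025 and -0.017 m and y of pin_3 in the frame of stand_c between -0.004 and 0.004 m and z of pin_3 in the frame of stand_c between 0.067 and 0.077 m and angle between the x axis of pin_3 and the x axis of stand_c, either way round below 0.12 rad and linear speed of pin_3 below 0.02 m/s) or (x of pin_4 in the frame of stand_c between -0.025 and -0.017 m and y of pin_4 in the frame of stand_c between -0.004 and 0.004 m and z of pin_4 in the frame of stand_c between 0.067 and 0.077 m and angle between the x axis of pin_4 and the x axis of stand_c, either way round below 0.12 rad and linear speed of pin_4 below 0.02 m/s)) and value of joint nut_d between 0.9472 and 1.1472 rad and ((x of pin_1 in the frame of stand_d between -0.025 and -0.017 m and y of pin_1 in the frame of stand_d between -0.004 and 0.004 m and z of pin_1 in the frame of stand_d between 0.067 and 0.077 m and angle between the x axis of pin_1 and the x axis of stand_d, either way round below 0.12 rad and linear speed of pin_1 below 0.02 m/s) or (x of pin_2 in the frame of stand_d between -0.025 and -0.017 m and y of pin_2 in the frame of stand_d between -0.004 and 0.004 m and z of pin_2 in the frame of stand_d between 0.067 and 0.077 m and angle between the x axis of pin_2 and the x axis of stand_d, either way round below 0.12 rad and linear speed of pin_2 below 0.02 m/s) or (x of pin_3 in the frame of stand_d between -0.025 and -0.017 m and y of pin_3 in the frame of stand_d between -0.004 and 0.004 m and z of pin_3 in the frame of stand_d between 0.067 and 0.077 m and angle between the x axis of pin_3 and the x axis of stand_d, either way round below 0.12 rad and linear speed of pin_3 below 0.02 m/s) or (x of pin_4 in the frame of stand_d between -0.025 and -0.017 m and y of pin_4 in the frame of stand_d between -0.004 and 0.004 m and z of pin_4 in the frame of stand_d between 0.067 and 0.077 m and angle between the x axis of pin_4 and the x axis of stand_d, either way round below 0.12 rad and linear speed of pin_4 below 0.02 m/s))); the robot touches nothing.
It fails at once if a nut is turned back (loosened) towards the slot behind (value of joint any of nut_a, nut_b, nut_c, nut_d below 0.08 rad).
It fails at once if a nut is turned well past the next slot (value of joint any of nut_a, nut_b, nut_c, nut_d above 1.4 rad).
It fails at once if a bottle is tipped, or a bottle, the timer, the tape or the carton is moved by more than 4 cm (distance of any of amber_bottle, small_bottle, timer, tape, carton from where it was at the start of the episode above 0.04 m or angle between any of amber_bottle, small_bottle's own z axis and vertical above 0.5 rad).
Of stand_a, stand_b, stand_c, stand_d only 3 to 4 are there at a start; the rules pass over those that are not, and their reading is None.
At some moment in a run one of pin_1, pin_2, pin_3, pin_4 may be knocked a few centimetres aside while the robot is not near it.
Once in a run the grip may slacken for a moment while it holds something.
It also fails if it takes over 210 s, if anything falls off the work surface, if the arm or the gripper's body presses on something with over 40 N, if the wrist force passes 120 N, or if a joint passes its speed limit or range.

## Robot

A 6-joint arm with a two-finger parallel gripper is mounted at the origin on a cart in front of the work surface, level with it; the furniture and walls round the work are solid. World frame = base frame: x ahead of the robot, y to its left, z up, the work surface at z = 0. Lengths are in m, angles in rad, forces in N, time in s.
With the tool pointing down it reaches from about 0.35 to 0.775 m from the base axis. Payload 5.5 kg.
Tool frame: the origin (TCP) lies midway between the tips of the shut fingers; the grasp point (between the pads) lies 19 mm behind it; z points along the fingers, y is the line along which they close (so a half turn about z gives the same grasp; the last joint's range is limited). The gripper opens to 85 mm and grips with 20 to 120 N. Pads are 22 mm wide; open, the fingers measure 114 mm over their backs; the gripper's body (76 mm by 85 mm) begins 54 mm behind the grasp point. The pads swing forward as they close: fully open they stand 13 mm farther back than shut.
Start: joints at [-1.311, 0.313, 0.046, 1.304, 0, 1.431], TCP at [0.224, -0.53, 0.231] pointing down, gripper open.
Joint ranges: [-2.76, 2.76], [-0.86, 1.69], [-1.03, 1.26], [-2.2, 2.34], [-1.47, 1.5], [-3.14, 3.14]. Speed limits (rad/s): [2.57, 2.57, 3.14, 3.14, 3.14, 3.14].

## Interface

Orientations are given as a unit quaternion [w, x, y, z].
In Python, from workcell import env gives the robot as it stands.
- The arm moves only by the tool move_arm, never from a script. Its argument "targets" is a list of rows, each a list of 3 entries, a list of its own where there are three numbers: the shift along the tool's x, y, z in mm, then the turn, a rotation vector about the tool's x, y, z in units of 10 degrees (1.0 is 10 degrees), then the closure, from -1 (fully open) to 1 (shut). In form: [[[dx, dy, dz], [ax, ay, az], gripper], ...]. A call has 1 to 5 rows; each row is the pose to reach, as a shift and turn from the pose commanded when the call began, along the tool's axes at that moment; what a row does not reach only later rows make up. A row lasts 1/8 s, in which the tool goes at most 62.5 mm and 10.7 degrees, less where a joint would pass 70% of its speed; a pose out of reach is approached as far as the arm can. A call with a gripper value outside its range is refused whole. The fingers move at their own pace and stop on an object; "squeeze" is the grip in N (left out, the last holds). Time passes only in rows, so rows that repeat a pose let the fingers close. It gives the time, the measured TCP pose, the force, the opening and the grip force at its end, in the units of the state.
- env.get_state(): the state, without advancing time (a new reading comes with each control period).
- env.read_camera(name): name is "scene" or "top" or "wrist"; returns a dict with "pixels" (420x560x3 uint8, red, green, blue), "fovy" (degrees; the focal length in pixels is half the picture's height over the tangent of half this angle, whatever the lens; pixels are square), "cx", "cy" (the principal point, pixels), "extrinsics" (4x4, takes a point from world to camera coordinates); the wrist camera has in their place "mount" (4x4, takes a point from camera to tool coordinates, whose origin is the TCP and whose axes are the flange's). Camera axes: x right, y up, looking along -z (the intrinsics and any distortion apply to the point x, -y, -z); pixel columns grow to the right and rows downward; lengths in m; the calibration is good to about 2 mm. The wrist camera is an equidistant fisheye: a pixel r from the principal point sees the ray r / f radians off the axis. A picture is of the moment at which its call begins: read the wrist's pose just before it. There is no depth.
- env.hand_in(): hands the job in; it is judged then, once.
Trained networks look in a picture, given as the dict that the camera call returned (one of the last four; its "shot" number tells which), for a name from the list of things; names that differ only in an ending like _2 or _b are one class to them, and where a whole thing is asked for, a point or a joint stands for the part that bears it (a point fixed in the world has none). Each returns a list of dicts, best first, with "confidence" (0 to 1); they miss things now and then, are a little off and sometimes report something else, mostly with a low value. They report only what shows in the picture. A call takes as long as a camera call.
- env.spot_in(thing, picture): "centre" ([x, y, z] in m, in world coordinates, good to about 4 mm: the middle of the surface that is visible of it).
- env.regions_of(thing, picture): "mask" (420x560 bool, what is visible of it).
- env.landmark_of(thing, picture): "centre" ([x, y, z] in m, in world coordinates, good to about 4 mm: a listed point, or the origin of a listed thing).
The state is a dict: "clock": time; "joint_pos": joint angles; "qvel": joint speeds; "tau": joint torques, N m; "tcp_pos": TCP position; "orientation": TCP orientation; "wrist_force": force on the tool from outside, world axes, zero at the start; "ft_torque": the same for the moment, N m; "finger_gap": finger opening in m; "grip_force": force on a finger pad.
Only numpy, scipy, OpenCV 4.12 (cv2) and the standard library are available. Lean on these libraries where they do the work, as an engineer would, in place of code of your own. Each camera call takes 0.05 s, during which the arm holds its last target. There are 200 camera calls.

## Working session

There is one attempt and no reset: what is moved stays moved. The work goes in short steps, Python scripts to look and compute and a tool call to move; the robot and the scene stay as the last step left them, time stands still between calls to the robot, and variables do not carry over. Pictures are saved under pics/ and viewed, at most 14 in all, crops included, and the job is handed in when it is done.

Besides the shell and the picture viewer there is one more tool, called after "Call:" by a JSON object that holds its "name" and its "arguments". move_arm: Moves the arm, as the interface text tells. Its arguments: {"type":"object","properties":{"targets":{"type":"array","items":{"type":"array"}},"squeeze":{"type":"number"}},"required":["targets"]}

```bash
ls; mkdir -p pics; cat > h.py <<'E'
import numpy as np, cv2
from scipy.spatial.transform import Rotation as R
from workcell import env
def rot(q): return R.from_quat([q[1],q[2],q[3],q[0]])
def save(p,n): cv2.imwrite('pics/'+n,p['pixels'][:,:,::-1])
E
python3 - <<'E'
from h import *
s=env.get_state(); print(s)
for n in('scene','top'):
    p=env.read_camera(n); save(p,n+'0.png'); print(n,p['fovy'],p['cx'],p['cy'],np.round(p['extrinsics'],3).tolist(),[k for k in p])
    for t in('stand_a','hole_a','nut_a_centre','pin_1','pin_1_tip','amber_bottle','small_bottle','timer','tape','carton'):
        print(t,[(np.round(d['centre'],3).tolist(),round(d['confidence'],2)) for d in env.landmark_of(t,p)])
E
```

```text
pics
{'clock': 0.0, 'joint_pos': array([-1.31057857e+00,  3.14010193e-01,  4.50138116e-02,  1.30360550e+00,
       -2.96737408e-05,  1.43122071e+00]), 'qvel': array([ 1.58588275e-03,  1.47048525e-04,  1.35369420e-03, -6.81535375e-05,
        1.35248021e-03, -1.38094529e-04]), 'tau': array([ 4.10254434e-04, -4.80616307e+01,  2.98538822e+01,  1.91680470e-02,
       -2.56310642e-05,  8.41636894e-07]), 'tcp_pos': array([ 0.22367258, -0.52917255,  0.23041754]), 'orientation': array([-9.00242903e-04,  9.80086695e-01,  1.98568009e-01, -6.92334701e-05]), 'wrist_force': array([-0.11186691,  1.2477772 , -0.11507546]), 'ft_torque': array([-0.01179237, -0.00084197, -0.02851526]), 'grip_force': 0.0, 'finger_gap': 0.08546020811047671}
scene 43.960199330785144 294.0662000362576 201.2834871298635 [[-0.577, -0.817, 0.008, 0.364], [0.584, -0.406, 0.702, -0.404], [-0.57, 0.41, 0.712, -1.356], [0.0, 0.0, 0.0, 1.0]] ['pixels', 'fovy', 'cx', 'cy', 'extrinsics', 'shot']
stand_a [([0.608, 0.309, 0.001], 0.89), ([0.455, 0.405, -0.001], 0.82)]
hole_a [([0.608, 0.31, 0.073], 0.74), ([0.458, 0.404, 0.072], 0.7)
[... 708 characters left out ...]
17, -0.004], 0.74), ([0.456, 0.407, -0.0], 0.73), ([0.474, -0.315, 0.001], 0.62)]
hole_a [([0.468, -0.316, 0.071], 0.95), ([0.608, 0.31, 0.077], 0.91), ([0.458, 0.398, 0.071], 0.63)]
nut_a_centre [([0.46, 0.402, 0.064], 0.69)]
pin_1 [([0.447, 0.273, 0.016], 0.6), ([0.461, -0.064, 0.013], 0.58), ([0.452, 0.037, 0.015], 0.54), ([0.466, -0.166, 0.011], 0.46)]
pin_1_tip [([0.498, 0.061, 0.011], 0.58), ([0.47, -0.313, -0.005], 0.31)]
amber_bottle [([0.547, -0.46, -0.0], 0.65), ([0.449, 0.04, 0.013], 0.29)]
small_bottle [([0.731, 0.294, 0.0], 0.74)]
timer [([0.437, -0.441, -0.0], 0.77), ([0.469, -0.169, 0.012], 0.61), ([0.549, -0.464, -0.003], 0.27)]
tape []
carton [([0.666, 0.182, -0.003], 0.82)]
```

View pics/top0.png

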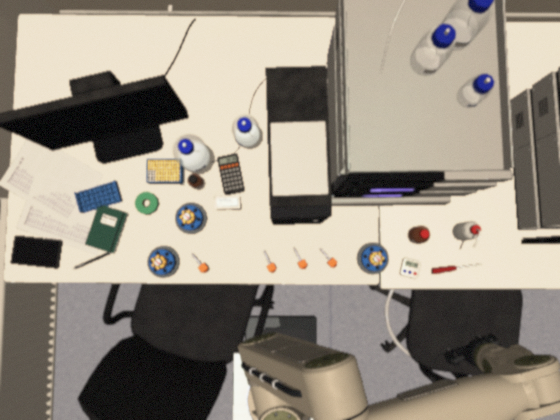

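View pics/scene0.png

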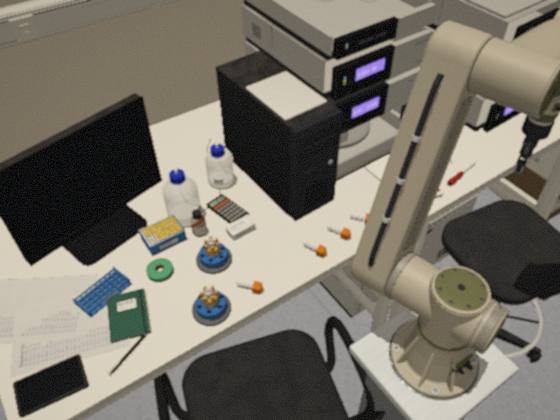

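The top picture shows three stands, at about (190,217), (162,261) and (373,258). There are four pins at (202,267), (271,267), (301,263) and (331,260), and the bystanders stand clear of them. I'll start with the stand on the right.

Call:
{"name": "move_arm", "arguments": {"targets": [[[270, -90, 0], [0, 0, 0], -1], [[270, -90, 0], [0, 0, 0], -1], [[270, -90, 0], [0, 0, 0], -1], [[270, -90, 0], [0, 0, 0], -1], [[270, -90, 0], [0, 0, 0], -1]]}}

```text
clock: 1.72
tcp_pos: [0.4394, -0.3394, 0.2315]
orientation: [0.0, 0.98, 0.2, 0.0]
wrist_force: [0.2, -1.2, 1.3]
finger_gap: 0.0853
grip_force: 0.0
```

```bash
cat >> h.py <<'E'
def wshot(n=None):
    s=env.get_state(); p=env.read_camera('wrist')
    if n: save(p,n)
    return s,p
def rays(s,p,uv):
    """pixels -> (camera centre, unit rays) in world, equidistant fisheye"""
    f=210/np.tan(np.radians(p['fovy']/2)); M=p['mount']; Rt=rot(s['orientation']).as_matrix()
    d=np.atleast_2d(uv)-[p['cx'],p['cy']]; r=np.hypot(*d.T)+1e-9; th=r/f
    c=np.c_[np.sin(th)*d[:,0]/r,-np.sin(th)*d[:,1]/r,-np.cos(th)]
    return s['tcp_pos']+Rt@M[:3,3], c@(Rt@M[:3,:3]).T
def atz(s,p,uv,z):
    o,d=rays(s,p,uv); return o+d*((z-o[2])/d[:,2])[:,None]
def rectify(s,p,cen,z,half=0.06,N=480,yaw0=0):
    """orthophoto of plane z: image right=+x world, up=+y"""
    f=210/np.tan(np.radians(p['fovy']/2)); M=p['mount']; Rt=rot(s['orientation']).as_matrix()
    g=(np.arange(N)+.5)/N*2*half-half; X,Y=np.meshgrid(g,-g)
    P=np.stack([cen[0]+X,cen[1]+Y,np.full_like(X,z)],-1)
    o=s['tcp_pos']+Rt@M[:3,3]; c=(P-o)@(Rt@M[:3,:3])
    rho=np.hypot(c[...,0],c[...,1]); k=f*np.arctan2(rho,-c[...,2])/(rho+1e-12)
    return cv2.remap(p['pixels'],(p['cx']+k*c[...,0]).astype(np.float32),(p['cy']-k*c[...,1]).astype(np.float32),cv2.INTER_CUBIC)
def go(pos,yaw,s=None):
    """shift/turn for a down-pointing tool with tool-x at world angle yaw (rad)"""
    s=s or env.get_state(); r=rot(s['orientation'])
    T=R.from_euler('z',yaw)*R.from_euler('x',np.pi)
    d=r.inv().apply(np.array(pos)-s['tcp_pos'])*1000
    print('shift',np.round(d,1).tolist(),'turn',np.round(np.degrees((r.inv()*T).as_rotvec())/10,2).tolist(),'tcp',np.round(s['tcp_pos'],4).tolist(),'yaw',round(yawof(s),4))
def yawof(s):
    x=rot(s['orientation']).as_matrix()[:,0]; return np.arctan2(x[1],x[0])
E
python3 - <<'E'
from h import *
s,p=wshot('w1.png'); print(s['tcp_pos'],p['fovy'],p['cx'],p['cy'],np.round(p['mount'],3).tolist(),s['joint_pos'])
for t in('stand_a','hole_a','nut_a_centre','pin_1'):
    print(t,[(np.round(d['centre'],4).tolist(),round(d['confidence'],2)) for d in env.landmark_of(t,p)])
cv2.imwrite('pics/w1r.png',rectify(s,p,(.469,-.315),.088)[:,:,::-1])
E
```

```text
[ 0.43937717 -0.33944017  0.23150122] 65.70646984690485 276.3201545780707 212.7049170229022 [[-0.001, 0.951, 0.311, 0.08], [1.0, 0.001, -0.0, -0.001], [-0.001, 0.311, -0.951, -0.143], [0.0, 0.0, 0.0, 1.0]] [-8.02547991e-01  2.74134760e-01 -6.85570366e-03  1.28937302e+00
  3.32472636e-04  1.93659977e+00]
stand_a [([0.4357, -0.4392, 0.0034], 0.45)]
hole_a [([0.4706, -0.3122, 0.0701], 0.6)]
nut_a_centre []
pin_1 [([0.4695, -0.1683, 0.0154], 0.97), ([0.454, 0.0393, 0.0095], 0.81), ([0.4613, -0.0646, 0.0129], 0.57)]
```

View pics/w1.png

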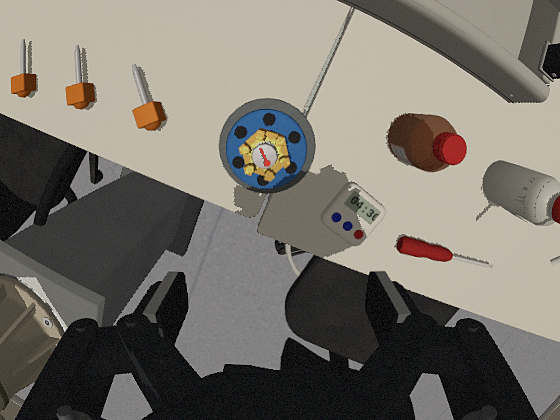

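View pics/w1r.png

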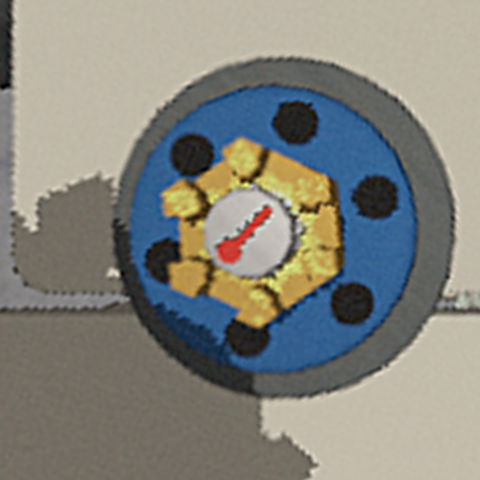

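The spindle shows at (251,232) in the rectified view, with the red dot at (228,252), so the hole's yaw is about 46°. Next is a closer look.

Call:
{"name": "move_arm", "arguments": {"targets": [[[-61, 31, 100], [0, 0, -2.3], -1], [[-61, 31, 100], [0, 0, -2.3], -1], [[-61, 31, 100], [0, 0, -2.3], -1], [[-61, 31, 100], [0, 0, -2.3], -1]]}}

```text
clock: 2.48
tcp_pos: [0.3928, -0.395, 0.132]
orientation: [0.0, 0.922, 0.388, 0.0]
wrist_force: [1.2, -0.2, 1.3]
finger_gap: 0.0854
grip_force: 0.0
```

```bash
cat >> h.py <<'E'
def meas(cen,name=None,half=0.045,N=540):
    """spindle centre (z=88), hole yaw, nut flat phase (deg mod 60) from a close wrist picture"""
    s,p=wshot()
    k=N/(2*half)
    im=rectify(s,p,cen,.088,half,N); hsv=cv2.cvtColor(im,cv2.COLOR_RGB2HSV)
    H,S,V=[hsv[...,i].astype(int) for i in range(3)]
    yy,xx=np.mgrid[:N,:N]; near=np.hypot(xx-N/2,yy-N/2)<.018*k
    red=((H<8)|(H>172))&(S>140)&(V>90)&near
    n,l,st,ce=cv2.connectedComponentsWithStats(red.astype(np.uint8)); l=(l==1+np.argmax(st[1:,4]))
    pts=np.c_[xx[l],yy[l]].astype(float)
    grey=((S<70)&(V>60)&near)|l
    grey=cv2.morphologyEx(grey.astype(np.uint8),cv2.MORPH_CLOSE,np.ones((15,15)))
    cs,_=cv2.findContours(grey,cv2.RETR_EXTERNAL,cv2.CHAIN_APPROX_NONE); c=max(cs,key=cv2.contourArea)
    (ex,ey),ax,_=cv2.fitEllipse(cv2.convexHull(c))
    def W(u,v): return np.array([cen[0]+(u+.5)/k-half,cen[1]-((v+.5)/k-half)])
    C=W(ex,ey); m=pts.mean(0); q=pts-m; w,v=np.linalg.eigh(q.T@q); d=v[:,1]
    t=q@d; 
    wid=lambda sel:np.ptp((q@v[:,0])[sel])
    if wid(t<t.min()*.5)<wid(t>t.max()*.5): d=-d   # dot (wide) end at negative side
    yaw=np.arctan2(-d[1],d[0])
    off=(W(*m)-C)
    # nut
    im2=rectify(s,p,C,.084,half,N); h2=cv2.cvtColor(im2,cv2.COLOR_RGB2HSV).astype(int)
    br=(h2[...,0]>12)&(h2[...,0]<36)&(h2[...,1]>80)&(h2[...,2]>70)
    X=(xx-N/2)/k; Y=-(yy-N/2)/k; r=np.hypot(X,Y); a=np.arctan2(Y,X)
    out=[]
    for lo,hi in((.0208,.0245),(.019,.0245)):
        b=br&(r>lo)&(r<hi); z=(np.exp(6j*a[b])).sum(); out.append(((np.degrees(np.angle(z))/6)+30)%60)
    print('centre',np.round(C,4),'axes mm',np.round(np.array(ax)/k*1000,1),'yaw',round(np.degrees(yaw),1),'red off mm',np.round(off*1000,1),'flat phase',np.round(out,1),'nut est deg',[(round((np.degrees(yaw)-o)%60,1)) for o in out])
    if name:
        for d_ in (im2,):
            for j in range(6):
                f=np.radians(out[0]+60*j); cv2.line(d_,(N//2+int(.018*k*np.cos(f)),N//2-int(.018*k*np.sin(f))),(N//2+int(.03*k*np.cos(f)),N//2-int(.03*k*np.sin(f))),(0,255,0),1)
            cv2.circle(d_,(N//2,N//2),3,(0,0,255),1)
        cv2.imwrite('pics/'+name,im2[:,:,::-1])
    return C,yaw,np.radians(out[0])
E
python3 - <<'E'
from h import *
meas((.472,-.313),'c1.png')
E
```

```text
centre [ 0.4699 -0.3143] axes mm [23.5 25.1] yaw 46.8 red off mm [-0.8 -0.7] flat phase [5.  5.1] nut est deg [np.float64(41.8), np.float64(41.6)]
```

View pics/c1.png

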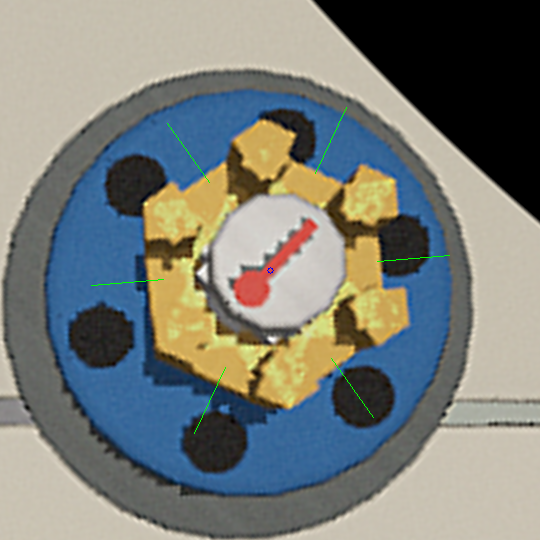

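```bash
sed -i 's/grey=((S<70)&(V>60)&near)|l/grey=((S<60)\&(V>150)\&near)|l/' h.py; python3 - <<'E'
from h import *
C,y,f=meas((.4712,-.313))
go([*C,.13],np.radians(35))
E
```

```text
centre [ 0.4699 -0.3142] axes mm [22.9 24.5] yaw 46.4 red off mm [-0.8 -0.8] flat phase [4.8 5.1] nut est deg [np.float64(41.6), np.float64(41.4)]
shift [110.8, -2.0, 3.1] turn [0.02, 0.0, 1.08] tcp [0.3941, -0.395, 0.1331] yaw 0.7997
```

Call:
{"name": "move_arm", "arguments": {"targets": [[[112, -2, 3], [0, 0, 1.08], -1], [[112, -2, 3], [0, 0, 1.08], -1], [[112, -2, 3], [0, 0, 1.08], -1], [[112, -2, 3], [0, 0, 1.08], -1]], "squeeze": 25}}

```text
clock: 3.08
tcp_pos: [0.4708, -0.3122, 0.1296]
orientation: [0.001, 0.953, 0.302, 0.0]
wrist_force: [-0.4, -0.4, -0.6]
finger_gap: 0.0855
grip_force: 0.0
```

```bash
python3 - <<'E'
from h import *
go([.4708,-.3135,.05],np.radians(35))
E
```

```text
shift [-0.7, 0.9, 79.6] turn [0.01, -0.0, 0.02] tcp [0.4708, -0.3122, 0.1296] yaw 0.6142
```

Call:
{"name": "move_arm", "arguments": {"targets": [[[-1, 1, 60], [0, 0, 0], -1], [[-1, 1, 79], [0, 0, 0], -1], [[-1, 1, 79], [0, 0, 0], -0.3], [[-1, 1, 79], [0, 0, 0], 0.2], [[-1, 1, 79], [0, 0, 0], 0.2]]}}

```text
clock: 3.7
tcp_pos: [0.4702, -0.3147, 0.0512]
orientation: [0.001, 0.954, 0.301, 0.001]
wrist_force: [-1.4, 0.4, 3.9]
finger_gap: 0.0415
grip_force: 27.0
```

Call:
{"name": "move_arm", "arguments": {"targets": [[[0, 0, 0], [0, 0, 0], 0.6], [[0, 0, 0], [0, 0, 0], 0.6], [[0, 0, 0], [0, 0, 0], 0.6], [[0, 0, 0], [0, 0, 0], 0.6]]}}

```text
clock: 4.2
tcp_pos: [0.4701, -0.3147, 0.0511]
orientation: [0.002, 0.953, 0.301, 0.0]
wrist_force: [-3.0, -1.0, 5.8]
finger_gap: 0.0418
grip_force: 27.3
```

```bash
python3 - <<'E'
from h import *
s=env.get_state(); print(s['wrist_force'],s['ft_torque'],s['finger_gap'],s['grip_force'])
go([.4708,-.3135,.05],np.radians(17))
E
```

```text
[-3.03759754 -0.95515332  5.76506466] [ 0.02736817  0.52596996 -0.01734572] 0.041768223911143786 27.33369474990468
shift [1.2, -0.6, 1.1] turn [0.02, -0.0, 1.81] tcp [0.4701, -0.3147, 0.0511] yaw 0.6123
```

Call:
{"name": "move_arm", "arguments": {"targets": [[[0, 0, 0], [0, 0, 0.6], 0.6], [[0, 0, 0], [0, 0, 1.2], 0.6], [[0, 0, 0], [0, 0, 1.84], 0.6], [[0, 0, 0], [0, 0, 1.84], 0.6], [[0, 0, 0], [0, 0, 1.84], 0.6]], "squeeze": 40}}

```text
clock: 4.82
tcp_pos: [0.47, -0.3145, 0.0512]
orientation: [0.001, 0.989, 0.145, 0.001]
wrist_force: [-2.5, 1.0, 7.1]
finger_gap: 0.0415
grip_force: 40.3
```

```bash
python3 - <<'E'
from h import *
s=env.get_state(); print(s['tcp_pos'],np.degrees(yawof(s)),s['wrist_force'],s['finger_gap'])
E
```

```text
[ 0.47002231 -0.31445698  0.0511732 ] 16.67214597082888 [-2.54744426  0.95320069  7.1475657 ] 0.04149101707161033
```

Call:
{"name": "move_arm", "arguments": {"targets": [[[0, 0, 0], [0, 0, 0], -1], [[0, 0, 0], [0, 0, 0], -1], [[0, 0, 0], [0, 0, 0], -1], [[0, 0, -40], [0, 0, 0], -1], [[0, 0, -80], [0, 0, 0], -1]]}}

```text
clock: 5.45
tcp_pos: [0.4692, -0.3131, 0.1295]
orientation: [-0.001, 0.989, 0.145, -0.001]
wrist_force: [0.6, -0.3, 0.2]
finger_gap: 0.0853
grip_force: 0.0
```

Call:
{"name": "move_arm", "arguments": {"targets": [[[-90, 0, 0], [0, 0, 0], -1], [[-90, 0, 0], [0, 0, 0], -1], [[-90, 0, 0], [0, 0, 0], -1]]}}

```text
clock: 5.82
tcp_pos: [0.382, -0.3397, 0.1294]
orientation: [-0.0, 0.99, 0.144, -0.0]
wrist_force: [-0.4, -0.8, -0.7]
finger_gap: 0.0849
grip_force: 0.0
```

```bash
python3 - <<'E'
from h import *
meas((.4708,-.3135),'c2.png')
E
```

```text
centre [ 0.4703 -0.3133] axes mm [22.8 23.4] yaw 46.9 red off mm [-1.1 -1.6] flat phase [46.9 46.8] nut est deg [np.float64(0.0), np.float64(0.1)]
```

View pics/c2.png

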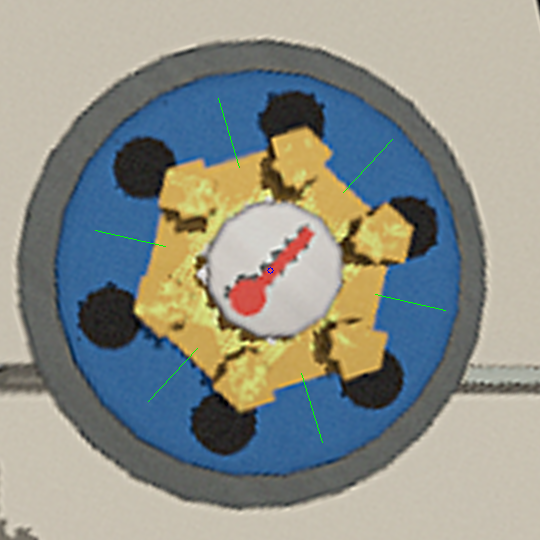

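The nut now sits on the slot, with its flat phase equal to the hole yaw at 46.9°, and the spindle disc at (275,269). Next, the nearest pin.

Call:
{"name": "move_arm", "arguments": {"targets": [[[39, -103, 0], [0, 0, -2.2], -1], [[39, -103, 0], [0, 0, -2.2], -1], [[39, -103, 0], [0, 0, -2.2], -1], [[39, -103, 0], [0, 0, -2.2], -1]]}}

```text
clock: 6.38
tcp_pos: [0.3924, -0.2299, 0.1295]
orientation: [0.001, 0.943, 0.332, 0.0]
wrist_force: [-0.4, -0.3, -0.4]
finger_gap: 0.085
grip_force: 0.0
```

```bash
cat >> h.py <<'E'
def pin(cen,name=None,half=0.07,N=560):
    """pin head centre and yaw from close wrist picture: orange head top face at z=28, shank at z=14"""
    s,p=wshot(); k=N/(2*half)
    print([(np.round(d['centre'],4).tolist(),round(d['confidence'],2)) for d in env.landmark_of('pin_1',p)],[(np.round(d['centre'],4).tolist(),round(d['confidence'],2)) for d in env.landmark_of('pin_1_tip',p)])
    im=rectify(s,p,cen,.028,half,N); hsv=cv2.cvtColor(im,cv2.COLOR_RGB2HSV).astype(int)
    top=((hsv[...,0]>4)&(hsv[...,0]<20)&(hsv[...,1]>150)&(hsv[...,2]>200)).astype(np.uint8)
    top=cv2.morphologyEx(top,cv2.MORPH_OPEN,np.ones((5,5)))
    n,l,st,ce=cv2.connectedComponentsWithStats(top); i=1+np.argmax(st[1:,4])
    cs,_=cv2.findContours((l==i).astype(np.uint8),cv2.RETR_EXTERNAL,cv2.CHAIN_APPROX_NONE)
    rc=cv2.minAreaRect(cs[0]); u,v=rc[0]
    print('head top',np.round([cen[0]+(u+.5)/k-half,cen[1]-(v+.5)/k+half],4),'size mm',np.round(np.array(rc[1])/k*1000,1),'angle(deg, mod 90)',round(-rc[2]%90,1))
    if name: cv2.imwrite('pics/'+name,im[:,:,::-1])
E
python3 - <<'E'
from h import *
pin((.468,-.167),'p1.png')
E
```

```text
[([0.4701, -0.1679, 0.0175], 0.78), ([0.4599, -0.067, 0.0117], 0.77)] [([0.4387, -0.4399, 0.0012], 0.28)]
head top [ 0.4572 -0.1722] size mm [25.1 20.4] angle(deg, mod 90) 42.6
```

View pics/p1.png

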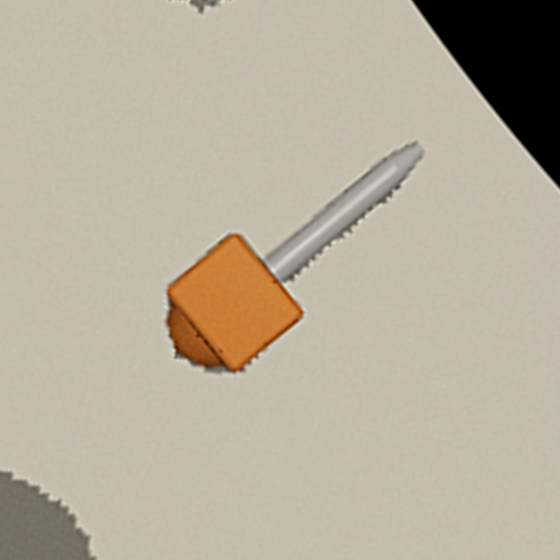

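The head's centre is at (236,302) in the rectified view and the shank points to (420,149), which gives a pin yaw of about 40°.

```bash
python3 - <<'E'
from h import *
go([.4556,-.1739,.004],np.radians(40.3))
E
```

```text
shift [85.3, -4.6, 125.3] turn [0.0, -0.0, -0.17] tcp [0.3918, -0.2307, 0.1293] yaw 0.674
```

Call:
{"name": "move_arm", "arguments": {"targets": [[[60, -4, 0], [0, 0, -0.17], -1], [[85, -4.6, 30], [0, 0, -0.17], -1], [[85, -4.6, 80], [0, 0, -0.17], -1], [[85, -4.6, 110], [0, 0, -0.17], -1], [[85, -4.6, 124], [0, 0, -0.17], -1]]}}

```text
clock: 7.15
tcp_pos: [0.4537, -0.173, 0.0034]
orientation: [-0.001, 0.939, 0.345, -0.001]
wrist_force: [-0.2, 0.4, 0.0]
finger_gap: 0.0852
grip_force: 0.0
```

```bash
python3 - <<'E'
from h import *
go([.4556,-.1739,.004],np.radians(40.3))
E
```

```text
shift [0.9, 1.9, -0.6] turn [-0.01, 0.01, 0.0] tcp [0.4537, -0.173, 0.0034] yaw 0.7037
```

Call:
{"name": "move_arm", "arguments": {"targets": [[[1, 1.5, 0], [0, 0, 0], -0.2], [[1, 1.5, 0], [0, 0, 0], 0.3], [[1, 1.5, 0], [0, 0, 0], 0.8], [[1, 1.5, 0], [0, 0, 0], 0.8], [[1, 1.5, 0], [0, 0, 0], 0.8]], "squeeze": 50}}

```text
clock: 7.78
tcp_pos: [0.4575, -0.1741, 0.0067]
orientation: [0.001, 0.938, 0.345, 0.001]
wrist_force: [-0.7, 0.2, 6.6]
finger_gap: 0.0273
grip_force: 50.0
```

```bash
python3 - <<'E'
from h import *
s=env.get_state(); print(s['tcp_pos'],np.degrees(yawof(s)),s['finger_gap'],s['grip_force'],s['wrist_force'])
E
```

```text
[ 0.45751035 -0.17408169  0.00668379] 40.4066999447112 0.02730688465162134 50.02974987030029 [-0.72712024  0.20265857  6.63934793]
```

Call:
{"name": "move_arm", "arguments": {"targets": [[[0, 0, -58], [0, 0, 0], 0.8], [[0, 0, -80], [0, 0, 0], 0.8], [[0, 0, -80], [0, 0, 0], 0.8]]}}

```text
clock: 8.15
tcp_pos: [0.4579, -0.1741, 0.0874]
orientation: [0.002, 0.938, 0.345, 0.002]
wrist_force: [0.5, -0.8, -2.3]
finger_gap: 0.0271
grip_force: 49.8
```

```bash
python3 - <<'E'
from h import *
yaw=np.radians(46.9); u=np.array([np.cos(yaw),np.sin(yaw)]); n=np.array([-u[1],u[0]])
# axis: lateral -.5585, centre u .0925 ; head centre(=tcp) sits 14 mm behind face; tip 52 ahead; standoff: face 85 before the centre
for d in (.085+.014,):
    P=u*(.0925-d)+n*(-.5585); go([*P,.064],yaw)
E
```

```text
shift [-179.1, 126.1, 23.7] turn [0.03, -0.01, -0.65] tcp [0.4579, -0.1741, 0.0874] yaw 0.7053
```

Call:
{"name": "move_arm", "arguments": {"targets": [[[-60, 10, -30], [0, 0, 0], 0.8], [[-120, 40, -30], [0, 0, -0.3], 0.8], [[-165, 85, -30], [0, 0, -0.65], 0.8], [[-179, 126, -20], [0, 0, -0.65], 0.8], [[-179, 126, 0], [0, 0, -0.65], 0.8]]}}

```text
clock: 8.78
tcp_pos: [0.4023, -0.3898, 0.0841]
orientation: [0.002, 0.918, 0.396, 0.0]
wrist_force: [0.0, 0.8, -1.5]
finger_gap: 0.0272
grip_force: 49.8
```

Call:
{"name": "move_arm", "arguments": {"targets": [[[0, 0, 23], [0, 0, 0], 0.8], [[0, 0, 23], [0, 0, 0], 0.8], [[0, 0, 23], [0, 0, 0], 0.8]]}}

```text
clock: 9.15
tcp_pos: [0.4016, -0.3849, 0.0621]
orientation: [-0.0, 0.917, 0.398, -0.0]
wrist_force: [-0.2, 0.8, -1.0]
finger_gap: 0.0269
grip_force: 49.8
```

```bash
cat >> h.py <<'E'
def appr(lat,uc,yawdeg,d,z=.0647,name=None,C=None):
    """stand-off d (tcp to spindle axis) along hole yaw; also shows ortho picture at z=.072.. in hole frame"""
    yaw=np.radians(yawdeg); u=np.array([np.cos(yaw),np.sin(yaw)]); n=np.array([-u[1],u[0]])
    s,p=wshot(); t=s['tcp_pos']; print('tcp along',round(t[:2]@u-uc,4),'lat err',round(t[:2]@n-lat,4),'z',round(t[2],4),'yaw',round(np.degrees(yawof(s)),2),'gap',round(s['finger_gap'],4),'f',np.round(s['wrist_force'],1))
    go([*(u*(uc-d)+n*lat),z],yaw,s)
    if name: cv2.imwrite('pics/'+name,cv2.resize(p['pixels'][:,:,::-1][60:330,130:430],None,fx=2,fy=2,interpolation=cv2.INTER_CUBIC))
E
python3 - <<'E'
from h import *
appr(-.5585,.0925,46.9,.099,name='i1.png')
E
```

```text
tcp along -0.0992 lat err 0.0023 z 0.0621 yaw 46.92 gap 0.0269 f [-0.2  0.8 -1. ]
shift [0.2, 2.3, -2.6] turn [-0.0, -0.0, 0.0] tcp [0.4016, -0.3849, 0.0621] yaw 0.8189
```

View pics/i1.png

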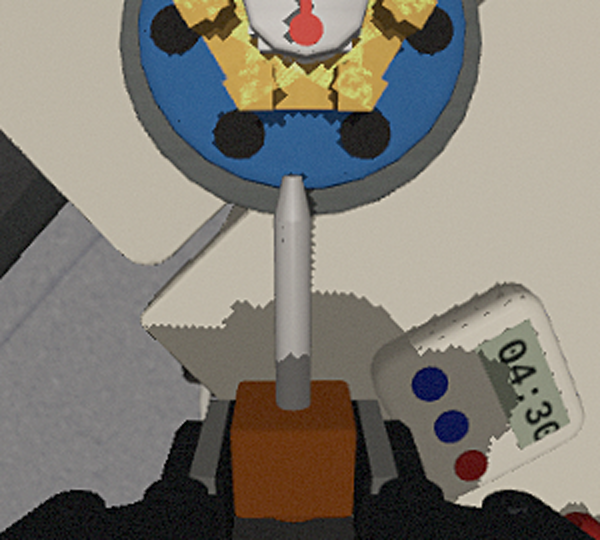

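The pin is at column 291 and the slot and dot at about 306. That puts the pin about 2.4 mm off to one side, which matches the computed correction. I'll correct it and push in.

Call:
{"name": "move_arm", "arguments": {"targets": [[[0, 2.4, -2.6], [0, 0, 0], 0.8], [[15, 2.4, -2.6], [0, 0, 0], 0.8], [[15, 2.4, -2.6], [0, 0, 0], 0.8]]}}

```text
clock: 9.57
tcp_pos: [0.4147, -0.3751, 0.0654]
orientation: [0.0, 0.917, 0.399, 0.0]
wrist_force: [0.3, 0.3, -0.6]
finger_gap: 0.0272
grip_force: 49.8
```

```bash
python3 - <<'E'
from h import *
appr(-.5585,.0925,46.9,.034)
E
```

```text
tcp along -0.0831 lat err -0.0006 z 0.0654 yaw 47.01 gap 0.0272 f [ 0.3  0.3 -0.6]
shift [49.1, -0.5, 0.7] turn [0.0, -0.0, 0.01] tcp [0.4147, -0.3751, 0.0654] yaw 0.8204
```

Call:
{"name": "move_arm", "arguments": {"targets": [[[8, -0.3, 0.5], [0, 0, 0], 0.8], [[16, -0.3, 0.5], [0, 0, 0], 0.8], [[24, -0.3, 0.5], [0, 0, 0], 0.8], [[30, -0.3, 0.5], [0, 0, 0], 0.8]]}}

```text
clock: 10.12
tcp_pos: [0.4344, -0.3534, 0.0644]
orientation: [0.0, 0.917, 0.398, -0.0]
wrist_force: [-0.5, -0.6, -0.4]
finger_gap: 0.0269
grip_force: 32.6
```

```bash
python3 - <<'E'
from h import *
appr(-.5585,.0925,46.9,.034)
E
```

```text
tcp along -0.0537 lat err -0.0002 z 0.0644 yaw 46.93 gap 0.0269 f [-0.5 -0.6 -0.4]
shift [19.7, -0.2, -0.3] turn [0.0, 0.0, 0.0] tcp [0.4344, -0.3534, 0.0644] yaw 0.819
```

Call:
{"name": "move_arm", "arguments": {"targets": [[[8, 0, 0], [0, 0, 0], 0.8], [[14, 0, 0], [0, 0, 0], 0.8], [[18, 0, 0], [0, 0, 0], 0.8], [[20.5, 0, 0], [0, 0, 0], 0.8], [[20.5, 0, 0], [0, 0, 0], 0.8]]}}

```text
clock: 10.8
tcp_pos: [0.4481, -0.3388, 0.0644]
orientation: [0.0, 0.917, 0.398, -0.0]
wrist_force: [-0.1, -0.5, -1.1]
finger_gap: 0.0269
grip_force: 55.6
```

```bash
python3 - <<'E'
from h import *
appr(-.5585,.0925,46.9,.034,name='i2.png')
E
```

```text
tcp along -0.0337 lat err -0.0002 z 0.0644 yaw 46.92 gap 0.0269 f [-0.1 -0.5 -1.1]
shift [-0.3, -0.2, -0.3] turn [0.0, 0.0, 0.0] tcp [0.4481, -0.3388, 0.0644] yaw 0.8189
```

View pics/i2.png

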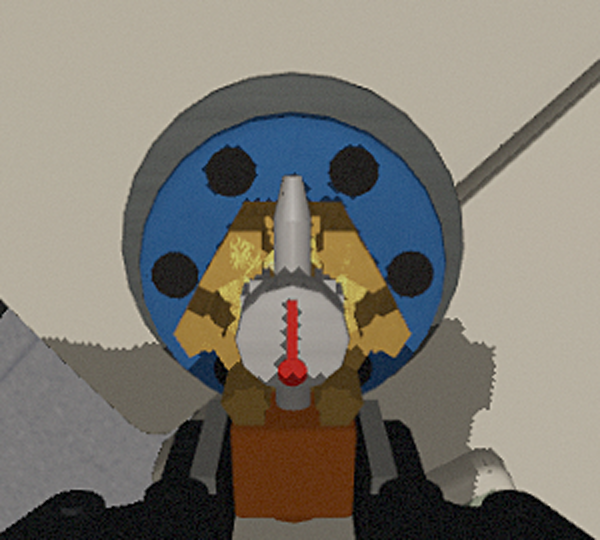

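The pin is through slot and hole, with its tip out at (292,180). I'll push gently until there's contact.

Call:
{"name": "move_arm", "arguments": {"targets": [[[1.5, 0, 0], [0, 0, 0], 0.8], [[3, 0, 0], [0, 0, 0], 0.8], [[3, 0, 0], [0, 0, 0], 0.8]]}}

```text
clock: 11.22
tcp_pos: [0.4486, -0.3383, 0.0645]
orientation: [0.001, 0.918, 0.397, -0.002]
wrist_force: [-5.8, -5.2, -0.6]
finger_gap: 0.0268
grip_force: 55.8
```

```bash
python3 - <<'E'
from h import *
appr(-.5585,.0925,46.9,.034)
E
```

```text
tcp along -0.0331 lat err -0.0002 z 0.0645 yaw 46.8 gap 0.0268 f [-5.8 -5.2 -0.6]
shift [-0.9, -0.2, -0.2] turn [-0.0, 0.03, -0.01] tcp [0.4486, -0.3383, 0.0645] yaw 0.8168
```

Call:
{"name": "move_arm", "arguments": {"targets": [[[-1.5, 0, 0], [0, 0, 0], -1], [[-1.5, 0, 0], [0, 0, 0], -1], [[-1.5, 0, 0], [0, 0, 0], -1], [[-20, 0, 0], [0, 0, 0], -1], [[-20, 0, -60], [0, 0, 0], -1]]}}

```text
clock: 11.9
tcp_pos: [0.4326, -0.3497, 0.1204]
orientation: [-0.005, 0.918, 0.397, -0.002]
wrist_force: [0.4, -1.4, 0.4]
finger_gap: 0.0853
grip_force: 0.0
```

```bash
python3 - <<'E'
from h import *
s,p=wshot(); cv2.imwrite('pics/i3.png',cv2.resize(p['pixels'][:,:,::-1][60:330,130:430],None,fx=2,fy=2))
go([.429,.297,.13],np.radians(75),s)
E
```

```text
shift [469.2, -445.1, -4.9] turn [-0.06, -0.02, -2.82] tcp [0.4326, -0.3497, 0.1204] yaw 0.8174
```

View pics/i3.png

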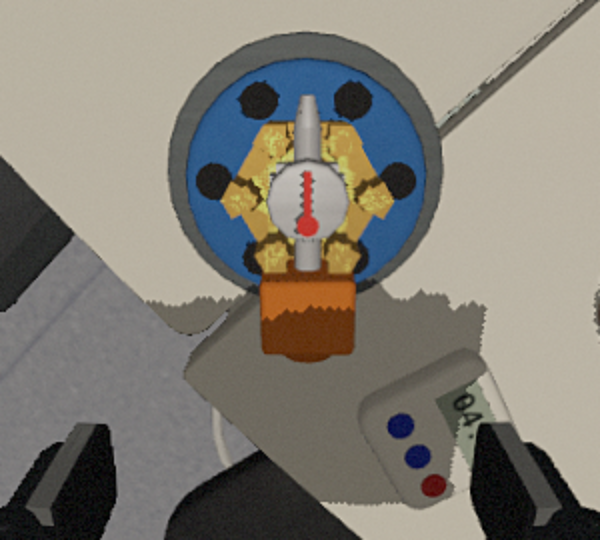

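The first stand is done: the head sits flush on the nut and the shank comes out at (307,100). Now to the far-left stand.

Call:
{"name": "move_arm", "arguments": {"targets": [[[220, -230, -30], [0, 0, -1.4], -1], [[220, -230, -30], [0, 0, -1.4], -1], [[220, -230, -30], [0, 0, -1.4], -1], [[220, -230, -30], [0, 0, -1.4], -1], [[220, -230, -30], [0, 0, -1.4], -1]]}}

```text
clock: 12.58
tcp_pos: [0.419, -0.0397, 0.1543]
orientation: [0.001, 0.862, 0.506, 0.001]
wrist_force: [0.6, -0.2, 0.4]
finger_gap: 0.0852
grip_force: 0.0
```

```bash
python3 - <<'E'
from h import *
go([.429,.297,.13],np.radians(75))
E
```

```text
shift [298.9, -155.4, 24.1] turn [0.01, -0.0, -1.42] tcp [0.419, -0.0397, 0.1543] yaw 1.0619
```

Call:
{"name": "move_arm", "arguments": {"targets": [[[323, -168, 24], [0, 0, -1.4], -1], [[323, -168, 24], [0, 0, -1.4], -1], [[323, -168, 24], [0, 0, -1.4], -1], [[323, -168, 24], [0, 0, -1.4], -1], [[323, -168, 24], [0, 0, -1.4], -1]]}}

```text
clock: 13.2
tcp_pos: [0.4285, 0.2726, 0.1334]
orientation: [0.0, 0.794, 0.608, 0.001]
wrist_force: [1.6, -0.5, 0.0]
finger_gap: 0.0855
grip_force: 0.0
```

Call:
{"name": "move_arm", "arguments": {"targets": [[[25, -10, 0], [0, 0, 0], -1], [[25, -10, 0], [0, 0, 0], -1], [[25, -10, 0], [0, 0, 0], -1]]}}

```text
clock: 13.58
tcp_pos: [0.425, 0.2968, 0.1331]
orientation: [0.0, 0.794, 0.608, -0.0]
wrist_force: [1.1, -0.1, 0.2]
finger_gap: 0.0859
grip_force: 0.0
```

```bash
python3 - <<'E'
from h import *
go([.4366,.326,.13],np.radians(75))
meas((.457,.403),'b1.png')
E
```

```text
shift [31.2, 3.6, 3.1] turn [0.0, 0.0, -0.01] tcp [0.425, 0.2968, 0.1331] yaw 1.3069
centre [0.457  0.4022] axes mm [23.2 24.1] yaw 54.5 red off mm [-1.  -1.1] flat phase [31.5 31.5] nut est deg [np.float64(23.0), np.float64(23.1)]
```

```bash
python3 - <<'E'
from h import *
go([.4571,.4027,.13],np.radians(121.5))
E
```

```text
shift [110.9, 3.2, 3.1] turn [-0.0, 0.0, -4.67] tcp [0.425, 0.2965, 0.1331] yaw 1.3061
```

View pics/b1.png

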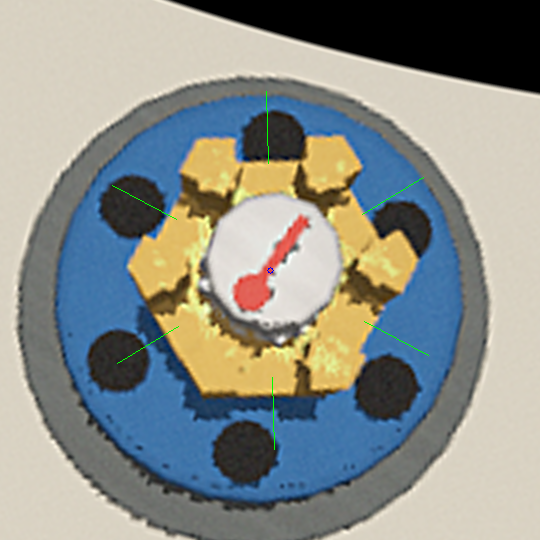

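The dot is at (253,291) and the disc centre at (274,262). Hole yaw is 54°, and the nut is about 37° short of the slot.

Call:
{"name": "move_arm", "arguments": {"targets": [[[112, 3.5, 3], [0, 0, -4.67], -1], [[112, 3.5, 3], [0, 0, -4.67], -1], [[112, 3.5, 3], [0, 0, -4.67], -1], [[112, 3.5, 3], [0, 0, -4.67], -1], [[112, 3.5, 3], [0, 0, -4.67], -1]], "squeeze": 25}}

```text
clock: 14.25
tcp_pos: [0.4581, 0.4034, 0.1301]
orientation: [0.0, 0.487, 0.873, -0.0]
wrist_force: [0.1, -0.5, 0.5]
finger_gap: 0.0853
grip_force: 0.0
```

Call:
{"name": "move_arm", "arguments": {"targets": [[[0, 0, 0], [0, 0, 0], -1]]}}

```text
clock: 14.38
tcp_pos: [0.458, 0.4035, 0.1303]
orientation: [0.0, 0.489, 0.872, -0.0]
wrist_force: [-0.8, -0.2, -0.5]
finger_gap: 0.0854
grip_force: 0.0
```

```bash
python3 - <<'E'
from h import *
go([.4575,.4032,.051],np.radians(121.3))
E
```

```text
shift [0.0, -0.6, 79.3] turn [-0.0, 0.0, 0.01] tcp [0.458, 0.4035, 0.1303] yaw 2.1196
```

Call:
{"name": "move_arm", "arguments": {"targets": [[[0, -0.5, 60], [0, 0, 0], -1], [[0, -0.5, 79], [0, 0, 0], -1], [[0, -0.5, 79], [0, 0, 0], -0.3], [[0, -0.5, 79], [0, 0, 0], 0.2], [[0, -0.5, 79], [0, 0, 0], 0.6]]}}

```text
clock: 15.0
tcp_pos: [0.4565, 0.4041, 0.0529]
orientation: [0.0, 0.488, 0.873, -0.0]
wrist_force: [-3.8, -3.8, 6.3]
finger_gap: 0.0417
grip_force: 28.1
```

Call:
{"name": "move_arm", "arguments": {"targets": [[[0, 0, 0], [0, 0, 0], 0.6], [[0, 0, 0], [0, 0, 0], 0.6], [[0, 0, 0], [0, 0, 0], 0.6]], "squeeze": 40}}

```text
clock: 15.38
tcp_pos: [0.4565, 0.4041, 0.053]
orientation: [0.0, 0.488, 0.873, -0.0]
wrist_force: [-4.1, -3.5, 4.0]
finger_gap: 0.0415
grip_force: 40.2
```

```bash
python3 - <<'E'
from h import *
s=env.get_state(); print(s['wrist_force'],s['ft_torque'],s['finger_gap'],s['grip_force'])
go([*s['tcp_pos'][:2],.05],np.radians(84.3))
E
```

```text
[-4.06594661 -3.51529795  4.02319293] [-0.74112955  0.77023318 -0.0599735 ] 0.041457793765753904 40.15342619863077
shift [0.0, 0.0, 3.0] turn [-0.0, 0.0, 3.73] tcp [0.4565, 0.4041, 0.053] yaw 2.1217
```

Call:
{"name": "move_arm", "arguments": {"targets": [[[0, 0, 0], [0, 0, 0.8], 0.6], [[0, 0, 0], [0, 0, 1.6], 0.6], [[0, 0, 0], [0, 0, 2.4], 0.6], [[0, 0, 0], [0, 0, 3.2], 0.6], [[0, 0, 0], [0, 0, 3.73], 0.6]]}}

```text
clock: 16.0
tcp_pos: [0.4577, 0.4043, 0.053]
orientation: [0.001, 0.743, 0.67, 0.001]
wrist_force: [-0.1, -3.0, 2.3]
finger_gap: 0.0412
grip_force: 40.0
```

Call:
{"name": "move_arm", "arguments": {"targets": [[[0, 0, 0], [0, 0, 0], 0.6], [[0, 0, 0], [0, 0, 0], 0.6]]}}

```text
clock: 16.25
tcp_pos: [0.4577, 0.4044, 0.053]
orientation: [0.001, 0.741, 0.671, 0.001]
wrist_force: [-1.2, -4.1, 6.7]
finger_gap: 0.0413
grip_force: 40.5
```

```bash
python3 - <<'E'
from h import *
s=env.get_state(); print(s['tcp_pos'],np.degrees(yawof(s)),s['wrist_force'],s['finger_gap'])
E
```

```text
[0.4576954  0.40438658 0.05297621] 84.36326438418037 [-1.24168203 -4.06181045  6.69653588] 0.041269812631452664
```

Call:
{"name": "move_arm", "arguments": {"targets": [[[0, 0, 0], [0, 0, 0], -1], [[0, 0, 0], [0, 0, 0], -1], [[0, 0, 0], [0, 0, 0], -1], [[0, 0, -40], [0, 0, 0], -1], [[0, 0, -80], [0, 0, 0], -1]]}}

```text
clock: 16.88
tcp_pos: [0.4564, 0.4046, 0.1313]
orientation: [-0.0, 0.741, 0.671, -0.001]
wrist_force: [1.2, 0.8, 0.2]
finger_gap: 0.0854
grip_force: 0.0
```

Call:
{"name": "move_arm", "arguments": {"targets": [[[-80, 0, 0], [0, 0, 0], -1], [[-80, 0, 0], [0, 0, 0], -1], [[-80, 0, 0], [0, 0, 0], -1]]}}

```text
clock: 17.25
tcp_pos: [0.4489, 0.3244, 0.1311]
orientation: [-0.0, 0.742, 0.671, -0.0]
wrist_force: [0.3, 0.4, -0.5]
finger_gap: 0.0853
grip_force: 0.0
```

```bash
python3 - <<'E'
from h import *
meas((.4575,.4035),'b2.png')
s,p=wshot()
for t in('pin_1','hole_a'):
    print(t,[(np.round(d['centre'],4).tolist(),round(d['confidence'],2)) for d in env.landmark_of(t,p)])
p=env.read_camera('top')
for t in('pin_1',):
    print(t,[(np.round(d['centre'],4).tolist(),round(d['confidence'],2)) for d in env.landmark_of(t,p)])
E
```

```text
centre [0.4573 0.4032] axes mm [22.9 23.1] yaw 54.4 red off mm [-1.5 -2.3] flat phase [54.1 54. ] nut est deg [np.float64(0.3), np.float64(0.4)]
pin_1 [([0.443, 0.2748, 0.0144], 0.92)]
hole_a [([0.6069, 0.3087, 0.0736], 0.66), ([0.4565, 0.3989, 0.074], 0.55)]
pin_1 [([0.454, 0.2734, 0.0145], 0.62), ([0.4519, 0.0375, 0.0126], 0.54), ([0.4618, -0.0637, 0.0144], 0.5), ([0.4555, -0.3333, 0.0704], 0.4)]
```

Call:
{"name": "move_arm", "arguments": {"targets": [[[-111, -51, 0], [0, 0, 3.9], -1], [[-111, -51, 0], [0, 0, 3.9], -1], [[-111, -51, 0], [0, 0, 3.9], -1], [[-111, -51, 0], [0, 0, 3.9], -1], [[-111, -51, 0], [0, 0, 3.9], -1]]}}

```text
clock: 18.18
tcp_pos: [0.3874, 0.2201, 0.1312]
orientation: [0.0, 0.923, 0.386, 0.0]
wrist_force: [0.3, -0.6, 0.4]
finger_gap: 0.0853
grip_force: 0.0
```

```bash
python3 - <<'E'
from h import *
im=cv2.imread('pics/p1.png')[:,:,::-1].copy(); hsv=cv2.cvtColor(im,cv2.COLOR_RGB2HSV).astype(int)
for V in(170,180,190,195,200):
    m=((hsv[...,0]>4)&(hsv[...,0]<20)&(hsv[...,1]>120)&(hsv[...,2]>V)).astype(np.uint8)
    m=cv2.morphologyEx(m,cv2.MORPH_OPEN,np.ones((9,9)))
    c=max(cv2.findContours(m,cv2.RETR_EXTERNAL,cv2.CHAIN_APPROX_NONE)[0],key=cv2.contourArea); print(V,cv2.minAreaRect(c))
# shank: low saturation
for S in(15,20,25):
    m=((hsv[...,1]<S)&(hsv[...,2]>90)).astype(np.uint8); n,l,st,ce=cv2.connectedComponentsWithStats(m); print(S,[st[i].tolist() for i in np.argsort(-st[1:,4])[:3]+1], np.median(hsv[300:,400:][...,1]))
pin((.447,.274),'p2.png')
s=env.get_state();print(s['tcp_pos'],np.degrees(yawof(s)))
E
```

```text
170 ((233.8000030517578, 301.6000061035156), (104.56048583984375, 90.45999908447266), 49.398704528808594)
180 ((233.818115234375, 301.6622619628906), (103.45381927490234, 88.76878356933594), 49.807952880859375)
190 ((234.052001953125, 301.2301940917969), (101.59947204589844, 86.61284637451172), 50.71058654785156)
195 ((234.6356201171875, 301.35400390625), (100.27223205566406, 84.80010223388672), 50.01311492919922)
200 ((246.8704071044922, 290.8139343261719), (98.17240905761719, 53.24137878417969), 46.39718246459961)
15 [[262, 143, 160, 138, 2711], [259, 320, 44, 37, 115], [336, 218, 18, 16, 73]] 30.0
20 [[251, 143, 172, 169, 5143], [258, 319, 47, 38, 154], [167, 252, 39, 31, 110]] 30.0
25 [[163, 142, 261, 234, 6261], [162, 323, 13, 30, 90], [162, 291, 7, 19, 67]] 30.0
[([0.4525, 0.0367, 0.0089], 0.9), ([0.441, 0.2692, 0.0169], 0.9), ([0.4608, -0.0681, 0.0128], 0.85)] [([0.4985, 0.0565, 0.0142], 0.74)]
head top [0.4382 0.2657] size mm [26. 22.] angle(deg, mod 90) 41.0
[0.3872885  0.22009441 0.13104586] 45.44583981333492
```

View pics/p2.png

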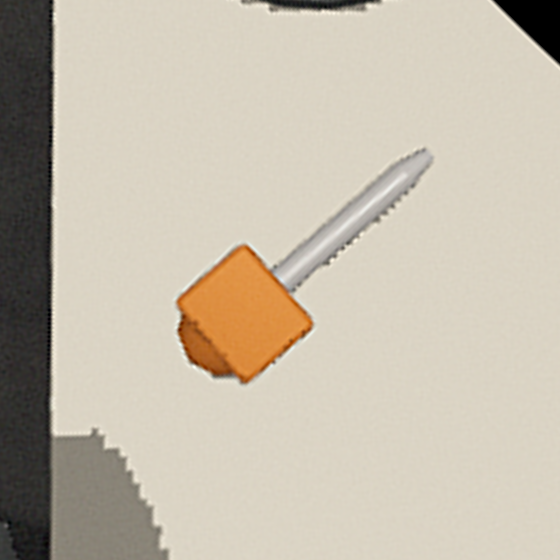

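The second pin's head is at (245,313), yaw 40.8°.

```bash
sed -i 's/>150)&(hsv\[...,2\]>200)/>120)\&(hsv[...,2]>180)/; s/np.ones((5,5))/np.ones((9,9))/' h.py; python3 - <<'E'
from h import *
go([.4376,.2649,.006],np.radians(40.8))
E
```

```text
shift [67.2, 4.4, 125.0] turn [-0.0, 0.0, 0.46] tcp [0.3873, 0.2201, 0.131] yaw 0.7932
```

Call:
{"name": "move_arm", "arguments": {"targets": [[[50, 4, 0], [0, 0, 0.46], -1], [[67.2, 4.4, 30], [0, 0, 0.46], -1], [[67.2, 4.4, 80], [0, 0, 0.46], -1], [[67.2, 4.4, 110], [0, 0, 0.46], -1], [[67.2, 4.4, 124], [0, 0, 0.46], -1]]}}

```text
clock: 18.95
tcp_pos: [0.4363, 0.2641, 0.0052]
orientation: [0.0, 0.937, 0.349, -0.002]
wrist_force: [0.3, -0.3, 1.6]
finger_gap: 0.0854
grip_force: 0.0
```

```bash
python3 - <<'E'
from h import *
go([.4376,.2649,.006],np.radians(40.8))
E
```

```text
shift [1.5, 0.3, -0.8] turn [-0.01, 0.02, -0.0] tcp [0.4363, 0.2641, 0.0052] yaw 0.7119
```

Call:
{"name": "move_arm", "arguments": {"targets": [[[1, 0.3, -1], [0, 0, 0], -0.2], [[1, 0.3, -1], [0, 0, 0], 0.3], [[1, 0.3, -1], [0, 0, 0], 0.8], [[1, 0.3, -1], [0, 0, 0], 0.8], [[1, 0.3, -1], [0, 0, 0], 0.8]], "squeeze": 50}}

```text
clock: 19.58
tcp_pos: [0.4399, 0.2654, 0.0097]
orientation: [-0.0, 0.938, 0.348, 0.002]
wrist_force: [-0.6, -0.2, 6.7]
finger_gap: 0.0267
grip_force: 50.2
```

```bash
python3 - <<'E'
from h import *
s=env.get_state(); print(s['tcp_pos'],np.degrees(yawof(s)),s['finger_gap'],s['grip_force'],s['wrist_force'])
appr(-.1374,.5940,54.4,.100,z=.0647)
E
```

```text
[0.43985794 0.26535161 0.00965987] 40.71040203874972 0.026712174874336 50.214436054229736 [-0.62776828 -0.15588036  6.73009251]
tcp along -0.1222 lat err -0.0658 z 0.0097 yaw 40.71 gap 0.0267 f [-0.6 -0.2  6.7]
shift [6.2, -69.1, -55.1] turn [0.01, -0.02, -1.37] tcp [0.4399, 0.2654, 0.0097] yaw 0.7105
```

Call:
{"name": "move_arm", "arguments": {"targets": [[[0, 0, -58], [0, 0, 0], 0.8], [[-5, -20, -70], [0, 0, -0.5], 0.8], [[0, -69, -65], [0, 0, -1.37], 0.8], [[6, -69, -58], [0, 0, -1.37], 0.8], [[6, -69, -58], [0, 0, -1.37], 0.8]]}}

```text
clock: 20.25
tcp_pos: [0.398, 0.321, 0.0658]
orientation: [0.0, 0.889, 0.457, -0.0]
wrist_force: [0.1, -0.0, -1.4]
finger_gap: 0.0266
grip_force: 49.7
```

```bash
cat >> h.py <<'E'
def slotcheck():
    """lateral offset (mm, +=tool y) of red-dot/slot vs principal column, from red dot at z=.088 in tool frame, and of the shank near tip at pin height"""
    s,p=wshot(); hsv=cv2.cvtColor(p['pixels'],cv2.COLOR_RGB2HSV).astype(int)
    red=(((hsv[...,0]<6)|(hsv[...,0]>172))&(hsv[...,1]>150)&(hsv[...,2]>90)).astype(np.uint8); red[:,:200]=0; red[:,360:]=0; red[230:]=0
    n,l,st,ce=cv2.connectedComponentsWithStats(red); i=1+np.argmax(st[1:,4]); v,u=np.nonzero(l==i)
    P=atz(s,p,np.c_[u,v],.088); Rt=rot(s['orientation']).as_matrix(); q=(P-s['tcp_pos'])@Rt
    c=np.polyfit(q[:,0],q[:,1],1); print('red line: n',len(u),'x range mm',np.round([q[:,0].min()*1e3,q[:,0].max()*1e3],1),'mean y mm',round(q[:,1].mean()*1e3,2),'line angle deg',round(np.degrees(np.arctan(c[0])),1))
    return s,p
E
python3 - <<'E'
from h import *
appr(-.1374,.5940,54.4,.100,z=.0677,name='i4.png')
slotcheck()
E
```

```text
tcp along -0.1013 lat err 0.0006 z 0.0658 yaw 54.4 gap 0.0266 f [ 0.1 -0.  -1.4]
shift [1.3, 0.6, -1.9] turn [0.0, 0.0, 0.0] tcp [0.398, 0.321, 0.0658] yaw 0.9495
red line: n 322 x range mm [ 92.3 110. ] mean y mm 0.03 line angle deg -0.4
```

View pics/i4.png

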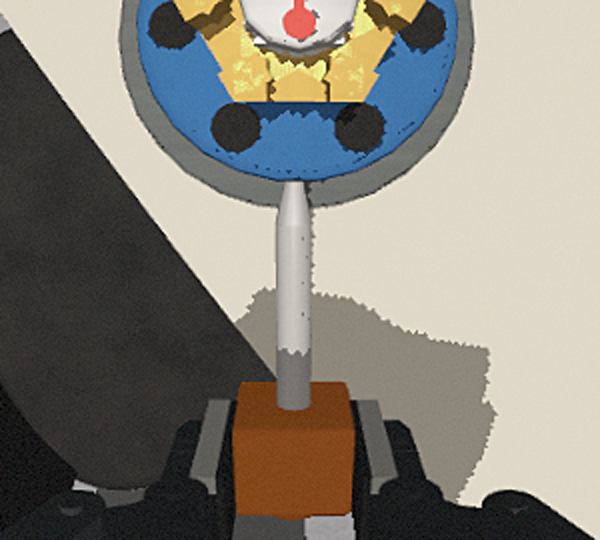

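The pin is at column 292 and the slot and dot at about 300, so I'll shift about 1 mm sideways and push.

Call:
{"name": "move_arm", "arguments": {"targets": [[[0, 1, -1.9], [0, 0, 0], 0.8], [[16, 1, -1.9], [0, 0, 0], 0.8], [[24, 1, -1.9], [0, 0, 0], 0.8], [[32, 1, -1.9], [0, 0, 0], 0.8], [[32, 1, -1.9], [0, 0, 0], 0.8]]}}

```text
clock: 20.98
tcp_pos: [0.4179, 0.3467, 0.068]
orientation: [0.0, 0.889, 0.457, 0.0]
wrist_force: [0.1, 0.1, -0.0]
finger_gap: 0.0267
grip_force: 49.7
```

```bash
python3 - <<'E'
from h import *
appr(-.1374,.5940,54.4,.032,z=.0677)
E
```

```text
tcp along -0.0689 lat err -0.0006 z 0.068 yaw 54.41 gap 0.0267 f [ 0.1  0.1 -0. ]
shift [36.9, -0.6, 0.3] turn [0.0, -0.0, 0.0] tcp [0.4179, 0.3467, 0.068] yaw 0.9496
```

Call:
{"name": "move_arm", "arguments": {"targets": [[[8, 0, 0], [0, 0, 0], 0.8], [[16, 0, 0], [0, 0, 0], 0.8], [[24, 0, 0], [0, 0, 0], 0.8], [[30, 0, 0], [0, 0, 0], 0.8], [[34, 0, 0], [0, 0, 0], 0.8]]}}

```text
clock: 21.65
tcp_pos: [0.4375, 0.3745, 0.0679]
orientation: [0.0, 0.889, 0.457, -0.0]
wrist_force: [-0.6, 0.4, -0.1]
finger_gap: 0.0271
grip_force: 49.7
```

Call:
{"name": "move_arm", "arguments": {"targets": [[[1.5, 0, 0], [0, 0, 0], 0.8], [[2.5, 0, 0], [0, 0, 0], 0.8], [[2.5, 0, 0], [0, 0, 0], 0.8]]}}

```text
clock: 22.02
tcp_pos: [0.4387, 0.3761, 0.068]
orientation: [0.0, 0.889, 0.457, -0.0]
wrist_force: [-0.8, -0.0, -0.6]
finger_gap: 0.0267
grip_force: 49.7
```

```bash
python3 - <<'E'
from h import *
appr(-.1374,.5940,54.4,.032,z=.0677)
E
```

```text
tcp along -0.0329 lat err -0.0004 z 0.068 yaw 54.4 gap 0.0267 f [-0.8 -0.  -0.6]
shift [0.9, -0.4, 0.3] turn [0.0, 0.0, 0.0] tcp [0.4387, 0.3761, 0.068] yaw 0.9495
```

No contact yet, so I'll push on in small steps.

Call:
{"name": "move_arm", "arguments": {"targets": [[[1, 0, 0], [0, 0, 0], 0.8], [[2, 0, 0], [0, 0, 0], 0.8], [[2, 0, 0], [0, 0, 0], 0.8]]}}

```text
clock: 22.45
tcp_pos: [0.4391, 0.3768, 0.0678]
orientation: [0.001, 0.889, 0.457, -0.001]
wrist_force: [-3.0, -4.6, 2.1]
finger_gap: 0.0265
grip_force: 50.1
```

```bash
python3 - <<'E'
from h import *
appr(-.1374,.5940,54.4,.032,z=.0677)
E
```

```text
tcp along -0.0321 lat err -0.0003 z 0.0678 yaw 54.39 gap 0.0265 f [-3.  -4.6  2.1]
shift [0.1, -0.3, 0.1] turn [0.0, 0.02, -0.0] tcp [0.4391, 0.3768, 0.0678] yaw 0.9493
```

Call:
{"name": "move_arm", "arguments": {"targets": [[[-1.5, 0, 0], [0, 0, 0], -1], [[-1.5, 0, 0], [0, 0, 0], -1], [[-1.5, 0, 0], [0, 0, 0], -1], [[-20, 0, 0], [0, 0, 0], -1], [[-20, 0, -65], [0, 0, 0], -1]]}}

```text
clock: 23.12
tcp_pos: [0.4221, 0.3574, 0.1247]
orientation: [0.001, 0.889, 0.457, -0.008]
wrist_force: [0.7, 1.5, 0.2]
finger_gap: 0.0856
grip_force: 0.0
```

```bash
python3 - <<'E'
from h import *
s,p=wshot(); cv2.imwrite('pics/i5.png',cv2.resize(p['pixels'][:,:,::-1][60:330,130:430],None,fx=2,fy=2))
go([.594,.231,.13],np.radians(80),s)
for t in('pin_1','hole_a'):
    print(t,[(np.round(d['centre'],4).tolist(),round(d['confidence'],2)) for d in env.landmark_of(t,p)])
E
```

```text
shift [-2.7, 213.4, -6.6] turn [-0.05, 0.08, -2.56] tcp [0.4221, 0.3574, 0.1247] yaw 0.9494
pin_1 [([0.4412, 0.3853, 0.074], 0.83), ([0.45, 0.0394, 0.0126], 0.67), ([0.4565, 0.4052, 0.0017], 0.66), ([0.4624, -0.0662, 0.0159], 0.51)]
hole_a [([0.6059, 0.3136, 0.0747], 0.86), ([0.4551, 0.3999, 0.0699], 0.72)]
```

Call:
{"name": "move_arm", "arguments": {"targets": [[[-3, 213, -7], [0, 0, -2.56], -1], [[-3, 213, -7], [0, 0, -2.56], -1], [[-3, 213, -7], [0, 0, -2.56], -1], [[-3, 213, -7], [0, 0, -2.56], -1], [[-3, 213, -7], [0, 0, -2.56], -1]]}}

```text
clock: 23.9
tcp_pos: [0.6016, 0.2333, 0.1362]
orientation: [0.0, 0.767, 0.641, -0.0]
wrist_force: [-0.8, 0.2, -0.5]
finger_gap: 0.0856
grip_force: 0.0
```

Call:
{"name": "move_arm", "arguments": {"targets": [[[0, 0, 0], [0, 0, 0], -1], [[0, 0, 0], [0, 0, 0], -1]]}}

```text
clock: 24.15
tcp_pos: [0.5986, 0.2361, 0.1373]
orientation: [-0.0, 0.765, 0.643, -0.0]
wrist_force: [-0.3, 0.6, -0.4]
finger_gap: 0.0854
grip_force: 0.0
```

```bash
python3 - <<'E'
from h import *
C,y,f=meas((.607,.311),'a1.png')
s=env.get_state();print(s['tcp_pos'],s['orientation'],np.degrees(yawof(s)),s['joint_pos'])
E
```

```text
centre [0.6072 0.3125] axes mm [22.  22.8] yaw 50.3 red off mm [-1.9 -2.4] flat phase [7.2 7.3] nut est deg [np.float64(43.1), np.float64(43.0)]
[0.59868971 0.23615583 0.13749712] [-1.35339664e-04  7.65445014e-01  6.43501267e-01 -1.79159384e-04] 80.10680052503194 [2.51048424e-01 4.84519995e-01 7.05344318e-02 1.15725097e+00
 8.87499667e-05 1.99451366e+00]
```

```bash
python3 - <<'E'
from h import *
go([.6072,.3125,.13],np.radians(97.3))
E
```

```text
shift [76.7, -4.7, 7.5] turn [-0.0, 0.0, -1.72] tcp [0.5987, 0.2362, 0.1375] yaw 1.3981
```

Call:
{"name": "move_arm", "arguments": {"targets": [[[76.7, -4.7, 7.5], [0, 0, -1.72], -1], [[76.7, -4.7, 7.5], [0, 0, -1.72], -1], [[76.7, -4.7, 7.5], [0, 0, -1.72], -1], [[76.7, -4.7, 7.5], [0, 0, -1.72], -1]], "squeeze": 25}}

```text
clock: 24.7
tcp_pos: [0.6079, 0.3113, 0.1302]
orientation: [0.0, 0.662, 0.75, -0.0]
wrist_force: [0.1, -0.2, 0.2]
finger_gap: 0.0855
grip_force: 0.0
```

```bash
python3 - <<'E'
from h import *
go([.6072,.3125,.051],np.radians(97.3))
E
```

```text
shift [1.3, -0.5, 79.2] turn [-0.0, 0.0, -0.02] tcp [0.6079, 0.3113, 0.1302] yaw 1.6951
```

Call:
{"name": "move_arm", "arguments": {"targets": [[[1, -0.5, 60], [0, 0, 0], -1], [[1, -0.5, 79], [0, 0, 0], -1], [[1, -0.5, 79], [0, 0, 0], -0.3], [[1, -0.5, 79], [0, 0, 0], 0.2], [[1, -0.5, 79], [0, 0, 0], 0.6]]}}

```text
clock: 25.32
tcp_pos: [0.6069, 0.3121, 0.0533]
orientation: [-0.0, 0.661, 0.75, -0.0]
wrist_force: [-6.6, -1.3, 7.8]
finger_gap: 0.0414
grip_force: 28.6
```

Call:
{"name": "move_arm", "arguments": {"targets": [[[0, 0, 0], [0, 0, 0], 0.6], [[0, 0, 0], [0, 0, 0], 0.6], [[0, 0, 0], [0, 0, 0], 0.6]], "squeeze": 40}}

```text
clock: 25.7
tcp_pos: [0.6069, 0.3121, 0.0534]
orientation: [-0.0, 0.661, 0.75, -0.0]
wrist_force: [-5.6, -2.5, 5.5]
finger_gap: 0.0412
grip_force: 40.0
```

```bash
python3 - <<'E'
from h import *
s=env.get_state(); print(s['wrist_force'],s['ft_torque'],s['finger_gap'],s['grip_force'])
go([*s['tcp_pos'][:2],.05],np.radians(80.2))
E
```

```text
[-5.55316324 -2.47752535  5.52243705] [-0.35363517  1.22287946 -0.0136135 ] 0.04124108776764091 40.03726053625542
shift [0.0, 0.0, 3.4] turn [-0.0, 0.0, 1.7] tcp [0.6069, 0.3121, 0.0534] yaw 1.6963
```

Call:
{"name": "move_arm", "arguments": {"targets": [[[0, 0, 0], [0, 0, 0.6], 0.6], [[0, 0, 0], [0, 0, 1.2], 0.6], [[0, 0, 0], [0, 0, 1.7], 0.6], [[0, 0, 0], [0, 0, 1.7], 0.6], [[0, 0, 0], [0, 0, 1.7], 0.6]]}}

```text
clock: 26.32
tcp_pos: [0.6072, 0.3121, 0.0533]
orientation: [-0.0, 0.765, 0.644, -0.0]
wrist_force: [-5.2, -1.7, 5.2]
finger_gap: 0.0416
grip_force: 40.0
```

```bash
python3 - <<'E'
from h import *
s=env.get_state(); print(s['tcp_pos'],np.degrees(yawof(s)),s['wrist_force'],s['finger_gap'])
E
```

```text
[0.6071864  0.31214015 0.05334795] 80.17006162875045 [-5.20369837 -1.72898301  5.24643232] 0.04159714885560356
```

Call:
{"name": "move_arm", "arguments": {"targets": [[[0, 0, 0], [0, 0, 0], -1], [[0, 0, 0], [0, 0, 0], -1], [[0, 0, 0], [0, 0, 0], -1], [[0, 0, -40], [0, 0, 0], -1], [[0, 0, -80], [0, 0, 0], -1]]}}

```text
clock: 26.95
tcp_pos: [0.6075, 0.3122, 0.1313]
orientation: [-0.0, 0.765, 0.644, -0.001]
wrist_force: [0.6, 0.3, -0.7]
finger_gap: 0.0858
grip_force: 0.0
```

Call:
{"name": "move_arm", "arguments": {"targets": [[[-80, 0, 0], [0, 0, 0], -1], [[-80, 0, 0], [0, 0, 0], -1], [[-80, 0, 0], [0, 0, 0], -1]]}}

```text
clock: 27.32
tcp_pos: [0.5941, 0.2326, 0.131]
orientation: [-0.0, 0.766, 0.643, -0.0]
wrist_force: [-0.6, 0.5, 0.3]
finger_gap: 0.0851
grip_force: 0.0
```

```bash
python3 - <<'E'
from h import *
meas((.607,.312),'a2.png')
p=env.read_camera('top')
print([(np.round(d['centre'],4).tolist(),round(d['confidence'],2)) for d in env.landmark_of('pin_1',p)])
go([.395,-.005,.13],np.radians(35))
E
```

```text
centre [0.607  0.3122] axes mm [21.8 22.9] yaw 49.9 red off mm [-1.7 -2.1] flat phase [50.3 50.3] nut est deg [np.float64(59.6), np.float64(59.6)]
[([0.4546, -0.3338, 0.0717], 0.65), ([0.4615, -0.0629, 0.0126], 0.51), ([0.4457, 0.3837, 0.074], 0.47)]
shift [-269.8, -155.9, 0.6] turn [-0.0, -0.0, 4.52] tcp [0.5944, 0.2345, 0.1307] yaw 1.4005
```

Call:
{"name": "move_arm", "arguments": {"targets": [[[-266, -170, 0], [0, 0, 5.3], -1], [[-266, -170, 0], [0, 0, 5.3], -1], [[-266, -170, 0], [0, 0, 5.3], -1], [[-266, -170, 0], [0, 0, 5.3], -1], [[-266, -170, 0], [0, 0, 5.3], -1]]}}

```text
clock: 28.1
tcp_pos: [0.3831, 0.0024, 0.1311]
orientation: [0.0, 0.972, 0.234, 0.0]
wrist_force: [0.2, -1.2, 0.2]
finger_gap: 0.0858
grip_force: 0.0
```

Call:
{"name": "move_arm", "arguments": {"targets": [[[0, 0, 0], [0, 0, 0], -1], [[0, 0, 0], [0, 0, 0], -1]]}}

```text
clock: 28.35
tcp_pos: [0.3849, 0.003, 0.1315]
orientation: [0.0, 0.972, 0.236, 0.001]
wrist_force: [0.3, -0.4, -0.2]
finger_gap: 0.0853
grip_force: 0.0
```

```bash
python3 - <<'E'
from h import *
pin((.452,.037),'p3.png')
s=env.get_state();print(s['tcp_pos'],np.degrees(yawof(s)))
E
```

```text
[([0.4525, 0.04, 0.0098], 0.67), ([0.4636, -0.0667, 0.0128], 0.66)] [([0.4963, 0.058, 0.0141], 0.66)]
head top [0.4401 0.0342] size mm [25.8 22.3] angle(deg, mod 90) 24.3
[0.38487452 0.00357563 0.1311988 ] 27.367183879472723
```

```bash
python3 - <<'E'
from h import *
go([.4387,.0336,.006],np.radians(24.3))
E
```

```text
shift [61.5, -2.0, 125.2] turn [0.0, -0.0, 0.31] tcp [0.3849, 0.0036, 0.1312] yaw 0.4776
```

Call:
{"name": "move_arm", "arguments": {"targets": [[[50, -2, 0], [0, 0, 0.31], -1], [[61.5, -2, 30], [0, 0, 0.31], -1], [[61.5, -2, 80], [0, 0, 0.31], -1], [[61.5, -2, 110], [0, 0, 0.31], -1], [[61.5, -2, 124], [0, 0, 0.31], -1]]}}

```text
clock: 29.12
tcp_pos: [0.4366, 0.0338, 0.0051]
orientation: [-0.0, 0.978, 0.21, -0.001]
wrist_force: [0.5, -0.3, 0.8]
finger_gap: 0.0857
grip_force: 0.0
```

```bash
python3 - <<'E'
from h import *
go([.4387,.0336,.006],np.radians(24.3))
E
```

```text
shift [1.8, 1.0, -0.9] turn [-0.01, 0.01, -0.0] tcp [0.4366, 0.0338, 0.0051] yaw 0.4233
```

Call:
{"name": "move_arm", "arguments": {"targets": [[[1, 0.7, -1], [0, 0, 0], -0.2], [[1, 0.7, -1], [0, 0, 0], 0.3], [[1, 0.7, -1], [0, 0, 0], 0.8], [[1, 0.7, -1], [0, 0, 0], 0.8], [[1, 0.7, -1], [0, 0, 0], 0.8]], "squeeze": 50}}

```text
clock: 29.75
tcp_pos: [0.4399, 0.0322, 0.0094]
orientation: [0.0, 0.978, 0.209, 0.001]
wrist_force: [0.3, 0.9, 5.9]
finger_gap: 0.0268
grip_force: 49.8
```

```bash
python3 - <<'E'
from h import *
appr(-.2655,.6286,50.1,.100,z=.0677)
E
```

```text
tcp along -0.3217 lat err -0.0513 z 0.0094 yaw 24.1 gap 0.0268 f [0.3 0.9 5.9]
shift [176.9, -143.3, -58.1] turn [0.01, -0.01, -2.6] tcp [0.4399, 0.0322, 0.0094] yaw 0.4206
```

Call:
{"name": "move_arm", "arguments": {"targets": [[[0, 0, -58], [0, 0, 0], 0.8], [[20, -45, -75], [0, 0, -0.8], 0.8], [[60, -90, -75], [0, 0, -1.7], 0.8], [[110, -125, -70], [0, 0, -2.6], 0.8], [[150, -143, -62], [0, 0, -2.6], 0.8]]}}

```text
clock: 30.42
tcp_pos: [0.5182, 0.2267, 0.0709]
orientation: [0.0, 0.905, 0.425, 0.001]
wrist_force: [-0.3, -0.5, -1.3]
finger_gap: 0.0264
grip_force: 49.6
```

```bash
python3 - <<'E'
from h import *
appr(-.2655,.6286,50.1,.100,z=.0674)
E
```

```text
tcp along -0.1222 lat err 0.0133 z 0.0709 yaw 50.28 gap 0.0264 f [-0.3 -0.5 -1.3]
shift [22.2, 13.4, 3.6] turn [0.01, -0.01, 0.02] tcp [0.5182, 0.2267, 0.0709] yaw 0.8776
```

Call:
{"name": "move_arm", "arguments": {"targets": [[[20, 13, 3.5], [0, 0, 0.02], 0.8], [[20, 13, 3.5], [0, 0, 0.02], 0.8], [[20, 13, 3.5], [0, 0, 0.02], 0.8]]}}

```text
clock: 30.85
tcp_pos: [0.5389, 0.2306, 0.0665]
orientation: [-0.0, 0.907, 0.422, -0.001]
wrist_force: [-1.0, 0.4, -1.0]
finger_gap: 0.027
grip_force: 49.6
```

```bash
python3 - <<'E'
from h import *
appr(-.2655,.6286,50.1,.100,z=.0674,name='i6.png')
slotcheck()
a=cv2.imread('pics/i6.png')[:, 100:500]; b=cv2.imread('pics/i5.png')[:, 100:500]
cv2.imwrite('pics/m.png',np.hstack([a,b]))
E
```

```text
tcp along -0.106 lat err -0.0001 z 0.0665 yaw 49.88 gap 0.027 f [-1.   0.4 -1. ]
shift [6.0, -0.1, -0.9] turn [-0.0, 0.01, -0.02] tcp [0.5389, 0.2306, 0.0665] yaw 0.8706
red line: n 338 x range mm [ 96.9 114.5] mean y mm -0.56 line angle deg -0.4
```

View pics/m.png

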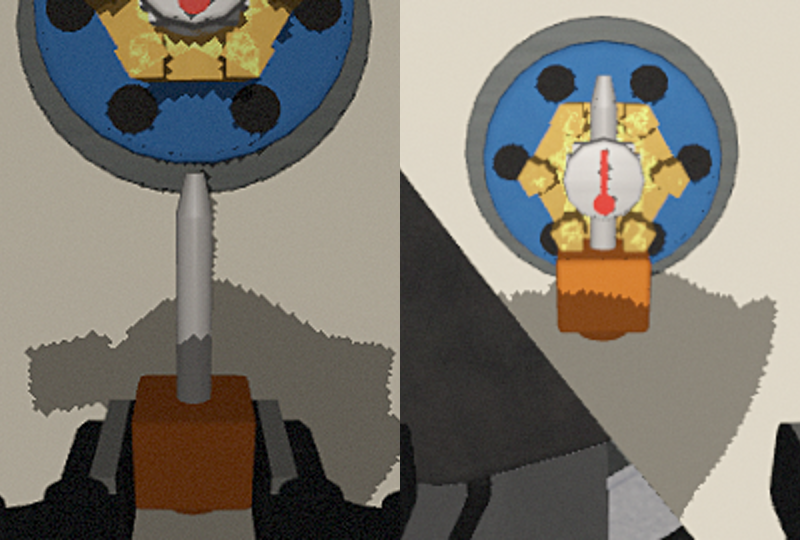

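Right half: the second stand's pin is seated flush, tip at (603,80). Left half: the third pin is at column 194 and the slot at 196, so it's lined up. Pushing in.

Call:
{"name": "move_arm", "arguments": {"targets": [[[8, 0.2, -0.9], [0, 0, 0], 0.8], [[18, 0.2, -0.9], [0, 0, 0], 0.8], [[26, 0.2, -0.9], [0, 0, 0], 0.8], [[34, 0.2, -0.9], [0, 0, 0], 0.8], [[38, 0.2, -0.9], [0, 0, 0], 0.8]]}}

```text
clock: 31.58
tcp_pos: [0.5649, 0.2607, 0.0673]
orientation: [0.0, 0.907, 0.422, -0.0]
wrist_force: [0.3, 0.7, -0.9]
finger_gap: 0.0273
grip_force: 49.6
```

```bash
python3 - <<'E'
from h import *
appr(-.2655,.6286,50.1,.034,z=.0674)
E
```

```text
tcp along -0.0663 lat err -0.0006 z 0.0673 yaw 49.93 gap 0.0273 f [ 0.3  0.7 -0.9]
shift [32.3, -0.7, -0.2] turn [0.0, 0.0, -0.02] tcp [0.5649, 0.2607, 0.0673] yaw 0.8714
```

Call:
{"name": "move_arm", "arguments": {"targets": [[[8, -0.2, 0], [0, 0, 0], 0.8], [[16, -0.2, 0], [0, 0, 0], 0.8], [[24, -0.2, 0], [0, 0, 0], 0.8], [[29, -0.2, 0], [0, 0, 0], 0.8], [[31, -0.2, 0], [0, 0, 0], 0.8]]}}

```text
clock: 32.25
tcp_pos: [0.5845, 0.2842, 0.0673]
orientation: [0.0, 0.907, 0.422, -0.0]
wrist_force: [-0.3, -0.3, 0.2]
finger_gap: 0.0269
grip_force: 49.6
```

Call:
{"name": "move_arm", "arguments": {"targets": [[[1, 0, 0], [0, 0, 0], 0.8], [[2, 0, 0], [0, 0, 0], 0.8], [[2, 0, 0], [0, 0, 0], 0.8]]}}

```text
clock: 32.62
tcp_pos: [0.5855, 0.2854, 0.0674]
orientation: [0.0, 0.907, 0.422, -0.0]
wrist_force: [1.0, -0.4, 0.6]
finger_gap: 0.0272
grip_force: 49.6
```

```bash
python3 - <<'E'
from h import *
appr(-.2655,.6286,50.1,.034,z=.0674)
E
```

```text
tcp along -0.0341 lat err -0.0006 z 0.0674 yaw 49.9 gap 0.0272 f [ 1.  -0.4  0.6]
shift [0.1, -0.6, 0.0] turn [0.0, 0.0, -0.02] tcp [0.5855, 0.2854, 0.0674] yaw 0.871
```

Call:
{"name": "move_arm", "arguments": {"targets": [[[1, 0, 0], [0, 0, 0], 0.8], [[2, 0, 0], [0, 0, 0], 0.8], [[2, 0, 0], [0, 0, 0], 0.8]]}}

```text
clock: 33.05
tcp_pos: [0.5856, 0.2856, 0.0673]
orientation: [0.001, 0.907, 0.422, -0.002]
wrist_force: [-3.8, -5.0, 3.5]
finger_gap: 0.0271
grip_force: 50.1
```

```bash
python3 - <<'E'
from h import *
appr(-.2655,.6286,50.1,.034,z=.0674)
E
```

```text
tcp along -0.0339 lat err -0.0006 z 0.0673 yaw 49.87 gap 0.0271 f [-3.8 -5.   3.5]
shift [-0.1, -0.6, -0.1] turn [-0.0, 0.02, -0.02] tcp [0.5856, 0.2856, 0.0673] yaw 0.8705
```

Contact, so the pin is seated. Release, back off, and check all three stands with the networks.

Call:
{"name": "move_arm", "arguments": {"targets": [[[-1.5, 0, 0], [0, 0, 0], -1], [[-1.5, 0, 0], [0, 0, 0], -1], [[-1.5, 0, 0], [0, 0, 0], -1], [[-20, 0, 0], [0, 0, 0], -1], [[-20, 0, -65], [0, 0, 0], -1]]}}

```text
clock: 33.72
tcp_pos: [0.567, 0.2691, 0.1232]
orientation: [-0.001, 0.907, 0.422, -0.009]
wrist_force: [1.2, 0.3, -0.8]
finger_gap: 0.0853
grip_force: 0.0
```

Call:
{"name": "move_arm", "arguments": {"targets": [[[-60, 0, -40], [0, 0, 0], -1], [[-60, 0, -40], [0, 0, 0], -1], [[-60, 0, -40], [0, 0, 0], -1]]}}

```text
clock: 34.1
tcp_pos: [0.5357, 0.2258, 0.1704]
orientation: [0.0, 0.907, 0.422, 0.001]
wrist_force: [0.3, 0.3, -0.1]
finger_gap: 0.0856
grip_force: 0.0
```

```bash
python3 - <<'E'
from h import *
s,p=wshot(); print(s['wrist_force'],s['finger_gap'])
f=lambda t,p:print(t,[(np.round(d['centre'],3).tolist(),round(d['confidence'],2)) for d in env.landmark_of(t,p)])
f('pin_1',p); f('hole_a',p); f('pin_1_tip',p)
meas((.607,.312))
p=env.read_camera('top'); f('pin_1',p)
for t in('amber_bottle','small_bottle','timer','tape','carton','pin_1_tip'): f(t,p)
p=env.read_camera('scene'); f('pin_1',p); f('tape',p); f('small_bottle',p)
print('expected A pin origin',np.round(np.array([.607,.3122])-.021*np.array([np.cos(.872),np.sin(.872)]),4))
E
```

```text
[ 0.26701069  0.31270437 -0.11017145] 0.0855768270969345
pin_1 [([0.437, 0.38, 0.072], 0.91), ([0.592, 0.295, 0.067], 0.8)]
hole_a [([0.606, 0.314, 0.071], 0.8), ([0.454, 0.401, 0.075], 0.7)]
pin_1_tip [([0.627, 0.331, 0.074], 0.89), ([0.608, 0.314, 0.074], 0.17)]
centre [0.6082 0.3134] axes mm [22.  32.2] yaw 49.6 red off mm [-2.9 -3.3] flat phase [50.1 50.1] nut est deg [np.float64(59.5), np.float64(59.6)]
pin_1 [([0.454, -0.333, 0.07], 0.57), ([0.462, -0.065, 0.016], 0.55)]
amber_bottle [([0.549, -0.464, -0.001], 0.53)]
small_bottle []
timer [([0.44, -0.441, 0.0], 0.79), ([0.655, 0.464, -0.003], 0.67)]
tape [([0.456, -0.333, 0.068], 0.75), ([0.66, 0.464, -0.003], 0.74)]
carton [([0.664, 0.182, -0.003], 0.74), ([0.47, -0.315, 0.072], 0.69), ([0.473, -0.315, 0.001], 0.67)]
pin_1_tip []
pin_1 [([0.464, -0.068, 0.015], 0.58), ([0.658, 0.468, 0.003], 0.57), ([0.593, 0.292, 0.07], 0.52), ([0.446, 0.386, 0.068], 0.45)]
tape [([0.658, 0.468, -0.003], 0.85)]
small_bottle [([0.733, 0.297, 0.002], 0.81)]
expected A pin origin [0.5935 0.2961]
```

```bash
python3 -c "
from workcell import env
print(env.hand_in())"
```

```text
the job is handed in; nothing more can be done
None
```

I handed the job in at about 34 s of the 210 s limit. All three stands present have their nut at the next slot and a pin pushed in until it touched the nut, then released. The bystanders read at their starting places and the spare pin is still on the bench; the hand-in returned no verdict.

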